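Put the cheeses away through the top half of the split door

TASK

Put the stock away in the small ripening cabinet: open the top half of its split door wide (the bottom half stays shut and bolted), free the clamp knob on the roof and draw the carriage fully out. In its pocket lay the block cheese square and flat, then the lipped board on the block, lip up, then stand every small round cheese that is there upright on the board; then push the carriage fully home, turn the clamp knob tight again and shut the top half. Do not knock over or shove the other loose goods on the table.

Things in the scene. Friction and masses are not known exactly. Their poses are not given: they have to be found in the camera images.
- cabinet: Wooden box 200 mm deep (x), 220 wide (y) and 260 high on the table at the robot's right; origin under its centre, x points from its front (which looks to +y world, give or take 0.13 rad) to its back. The split front door has a framed clear top half (heights 142 to 257 mm) and a solid bottom half.
- leaf_handle (a point): Grip point of the top half's handle: an upright round steel bar 12 mm thick, from 61 mm below this point to 26 mm above it, standing 55 mm clear of the leaf's face near its free edge; this point is 33 mm below the cabinet's roof top.
- leaf_hinge (a point): Point on the upright hinge line of the top half, at the handle's height, at the front corner farther from the robot. Its x axis points from the cabinet's front into it when the door is shut, and turns with the leaf. The handle grip point lies 75 mm towards -x and 190 mm towards -y of it in these axes.
- top_leaf (a joint): Opening angle of the top half, rad: 0 shut, 1.8 wide open; seen from above it opens clockwise. Starts shut or slightly ajar and stays where it is left (light friction). Shut, it blocks the carriage from coming out.
- bottom_leaf (a joint): Opening angle of the bottom half of the door (solid wood, heights 10 to 110 mm), rad: 0 shut. It must stay shut.
- bolt (a joint): Bolt of the bottom half, m: 0 shot home in its keeper, 0.04 drawn. Leave it.
- bottom_mid (a point): Middle of the bottom half's outer face.
- bolt_mid (a point): Middle of the bolt: a steel bar 80 x 10 mm, across the bottom half near its free edge.
- knob_grip (a point): Clamp knob on the cabinet's roof, black: on its upright axis, at the height to grip (294 mm, 12 mm below its top). A bar grip 44 mm long (along this point's x axis), 14 mm wide and 34 mm tall on a 44 mm round flange whose upper face is 20 mm below this point. The point turns with the knob.
- knob (a joint): Knob angle, rad: 1.4 (its clockwise stop) tight, 0 (its anticlockwise stop) fully free; seen from above it grows clockwise. Starts tight (1.3 to 1.4); counts as tight past 1.2. Tight, a finger under the roof holds the carriage home; below about 0.7 it is free. It can only be tightened with the carriage fully home. Friction 0.06 N m.
- carriage_bar (a point): Middle of the carriage's pull bar: level round steel bar 10 mm thick, 90 mm long (along this point's y), before the slot between the two door halves, 127 mm above the table, 85 mm in front of the cabinet's front (66 mm clear of the bottom half's face) when home. Arms at its ends join it to the carriage. x points into the cabinet; the carriage comes out to -x.
- carriage (a joint): How far the carriage is drawn out, m: 0 fully home (at its stop), 0.13 fully out (at its stop). Friction about 2 N, stays where it is left.
- pocket (a point): Centre of the pocket on the deck's top (133 mm up); x points into the cabinet, y is the long way. Four corner angles 42 mm tall leave 157 (y) x 73 (x) mm, open over the middle 120 mm of the long sides for fingers. 30 mm fences at the deck's front corners; a 113 mm post is 95 mm behind the centre. Out, the centre is 73 mm before the cabinet's front; inside, the roof is 117 mm above the deck.
- block_center (a point): Centre of the block cheese: pale rectangular bar 150 (x) x 66 (y) x 34 (z) mm, about 0.33 kg, lying on the table.
- board_center (a point): Centre (9 mm up) of the ripening board: light wood, 150 (x) x 66 (y) mm, 18 mm tall in all: an 8 mm base with a lip 10 mm high and 4 mm wide all round its upper side, so 142 x 58 mm inside. Its z points up, lip up. It fits the pocket on top of the block.
- round0_mid (a point): Centre of a small round cheese, an upright golden disc of 40 mm diameter and 36 mm tall, about 60 g; its z is its axis. One to three of the three are there (None: absent).
- round1_mid (a point): Centre of a small round cheese, an upright golden disc of 40 mm diameter and 36 mm tall, about 60 g; its z is its axis. One to three of the three are there (None: absent).
- round2_mid (a point): Centre of a small round cheese, an upright golden disc of 40 mm diameter and 36 mm tall, about 60 g; its z is its axis. One to three of the three are there (None: absent).
- jar_a: Honey jar, 60 mm across, 85 mm tall; origin under its centre. Bystander.
- jar_b: Honey jar, 60 mm across, 85 mm tall; origin under its centre. Bystander.
- wedge: Piece of cheese, 110 x 70 x 45 mm; origin under its centre. Bystander.
- small_wheel: Dark cheese wheel, 90 mm across, 45 mm tall; origin under its centre. Bystander.
There are look-alikes about, which are no part of the job. What is meant by the part that bears board_center is not purple or turquoise, and is the larger of those in its own colour.

How it is judged:
By the outcome, as a careful person would: the job done as asked, in the order asked, and still so for the second after the job is handed in, with the robot touching nothing.
Of round0, round1, round2 only 1 to 3 are there at a start; the rules pass over those that are not, and their reading is None.
At some moment in a run one of block, board, round0, round1, round2 may be knocked a few centimetres aside while the robot is not near it.
It also fails if it takes over 210 s, if anything falls off the work surface, if the arm or the gripper's body presses on something with over 40 N, if the wrist force passes 120 N, or if a joint passes its speed limit or range.

ROBOT

A 6-joint arm with a two-finger parallel gripper is mounted at the origin on the work surface. World frame = base frame: x ahead of the robot, y to its left, z up, the work surface at z = 0. Lengths are in mm, angles in rad, forces in N, time in s.
With the tool pointing down it reaches from about 275 to 1000 mm from the base axis. Payload 8.4 kg.
Tool frame: the origin (TCP) lies at the very end of the fingers, on their centre line; the grasp point (between the pads) lies 19 mm behind it; z points along the fingers, y is the direction in which the jaws open and shut (so a half turn about z gives the same grasp; the last joint's range is limited). The gripper opens to 85 mm and grips with 20 to 120 N. Pads are 22 mm wide; open, the fingers measure 114 mm over their backs; the gripper's body (76 mm by 85 mm) begins 54 mm behind the grasp point. The pads swing forward as they close: fully open they stand 13 mm farther back than shut.
Start: joints at [-1.167, 0.353, 1.633, -0, 1.155, -0.002], TCP at [246.72, -574.245, 231.281] pointing down, gripper open.
Joint ranges: [-2.63, 2.63], [-0.92, 2.1], [0.06, 2.66], [-1.3, 4.44], [0, 2.69], [-3.02, 3.02]. Speed limits (rad/s): [2.22, 2.22, 2.79, 3.14, 3.14, 3.14].

INTERFACE

Orientations are given as [roll, pitch, yaw] about the fixed x, y, z axes, in that order (R = Rz(yaw) Ry(pitch) Rx(roll)).
In Python, from rig import readout, grab_frame, calibration, r gives the robot as it stands. The module is installed in compiled form; this text tells all that it offers.
- The arm moves only by the tool play_rows, never from a script. Its argument "rows" is a list of rows, each a list of 3 entries, a list of its own where there are three numbers: the closure in counts, from 0 (fully open) to 255 (shut), then the shift along the tool's x, y, z in cm, then the turn, a rotation vector about the tool's x, y, z in rad. In form: [[gripper, [dx, dy, dz], [rx, ry, rz]], ...]. A call has 1 to 12 rows; each row is the pose to reach, as a shift and turn from the pose commanded when the call began, along the tool's axes at that moment; what a row does not reach only later rows make up. A row lasts 1/12 s, in which the tool goes at most 41.7 mm and 7.16 degrees, less where a joint would pass 70% of its speed; a pose out of reach is approached as far as the arm can. A call with a gripper value outside its range is refused whole. The fingers move at their own pace and stop on an object; "squeeze" is the grip in N (left out, the last holds). Time passes only in rows, so rows that repeat a pose let the fingers close. It gives the time, the measured TCP pose, the force and the opening at its end, in the units of the state.
- readout.sense(): the state, without advancing time (a new reading comes with each control period).
- grab_frame(name): name is "scene" or "top" or "wrist"; returns (picture, depth): 480x640x3 uint8, red, green, blue; 480x640 float32, mm along the optical axis (not along the pixel's ray), 0 where there is no reading.
- calibration(name): a dict with "vfov" (degrees; the focal length in pixels is half the picture's height over the tangent of half this angle, whatever the lens; pixels are square), "cx", "cy" (the principal point, pixels), "k1" (the pictures are not rectified: a ray, as slopes to the right and down, at radius r is drawn at 1 + k1 r^2 times it, then the intrinsics apply), "cam_to_world" (4x4, takes a point from camera to world coordinates). Camera axes: x right, y down, z forward; pixel columns grow to the right and rows downward; lengths in mm; the calibration is good to about 2 mm. A picture is of the moment at which its call begins: read the wrist's pose just before it. calibration takes no time and is no camera call; for the wrist camera it gives the pose at the moment of the call.
- r.sign_off(): hands the job in, once; it reports no verdict.
The state is a dict: "clock": time; "qpos": joint angles; "qvel": joint speeds; "joint_efforts": joint torques, N m; "eef_pos": TCP position; "tcp_rot": TCP orientation; "contact_force": force on the tool from outside, world axes, zero at the start; "wrist_torque": the same for the moment, N m; "opening": opening from 0.0 (shut) to 1.0 (fully open).
Only numpy, scipy, OpenCV 4.12 (cv2) and the standard library are available. Lean on these libraries where they do the work, as an engineer would, in place of code of your own. Each camera call takes 0.05 s, during which the arm holds its last target.

## Working session

There is one attempt and no reset: what is moved stays moved. The work goes in short steps, Python scripts to look and compute and a tool call to move; the robot and the scene stay as the last step left them, time stands still between calls to the robot, and variables do not carry over. Pictures are saved under pics/ and viewed, and the job is handed in when it is done.

Besides the shell and the picture viewer there is one more tool, called after ">>>" as name(argument=value, ...) on one line, values as JSON. play_rows: Moves the arm, as the interface text tells. Its arguments: {"type":"object","properties":{"rows":{"type":"array"},"squeeze":{"type":"number"}},"required":["rows"]}

```bash
mkdir -p pics; ls
cat > h.py <<'E'
import numpy as np, cv2
from rig import readout, grab_frame, calibration, r
from scipy.spatial.transform import Rotation as R
def snap(name,fn):
    c=calibration(name); im,d=grab_frame(name)
    cv2.imwrite(f'pics/{fn}.png',im[:,:,::-1]); np.savez(f'pics/{fn}.npz',im=im,d=d,**{k:np.array(v) for k,v in c.items()})
    return im,d,c
def load(fn):
    z=np.load(f'pics/{fn}.npz'); return z['im'],z['d'],{k:z[k] for k in ('vfov','cx','cy','k1','cam_to_world')}
def px2w(c,u,v,d=None,z=None):
    f=240/np.tan(np.radians(float(c['vfov']))/2); 
    u=np.asarray(u,float);v=np.asarray(v,float)
    a=(u-c['cx'])/f;b=(v-c['cy'])/f
    x,y=a.copy(),b.copy()
    for _ in range(20):
        s=1+float(c['k1'])*(x*x+y*y); x=a/s;y=b/s
    M=np.array(c['cam_to_world']); ray=np.stack([x,y,np.ones_like(x)],-1)@M[:3,:3].T; o=M[:3,3]
    if z is not None: t=(z-o[2])/ray[...,2]
    else: t=d
    return o+ray*np.asarray(t)[...,None]
def w2px(c,p):
    f=240/np.tan(np.radians(float(c['vfov']))/2); M=np.array(c['cam_to_world'])
    q=(np.asarray(p,float)-M[:3,3])@M[:3,:3]; x=q[...,0]/q[...,2];y=q[...,1]/q[...,2]; s=1+float(c['k1'])*(x*x+y*y)
    return np.stack([x*s*f+c['cx'],y*s*f+c['cy']],-1)
def cloud(c,d):
    v,u=np.mgrid[0:480,0:640]; P=px2w(c,u,v,d=d); P[d==0]=np.nan; return P
def crop(fn,u0,v0,u1,v1,out,k=4):
    im=cv2.imread(f'pics/{fn}.png')[v0:v1,u0:u1]; cv2.imwrite(f'pics/{out}.png',cv2.resize(im,None,fx=k,fy=k,interpolation=cv2.INTER_CUBIC))
def st():
    s=readout.sense(); print({k:np.round(s[k],3).tolist() for k in ('clock','qpos','eef_pos','tcp_rot','contact_force','opening')}); return s
E
python3 - <<'E'
from h import *
st()
for n in('scene','top','wrist'):
    im,d,c=snap(n,n+'0'); print(n,{k:np.round(v,3).tolist() for k,v in c.items()})
E
```

```text
pics
{'clock': 0.0, 'qpos': [-1.167, 0.354, 1.634, 0.0, 1.155, -0.002], 'eef_pos': [246.524, -573.807, 230.557], 'tcp_rot': [-3.14, -0.0, 0.406], 'contact_force': [-0.475, 0.568, -0.44], 'opening': 1.0}
scene {'vfov': 44.618, 'cx': 323.317, 'cy': 240.37, 'k1': -0.0, 'cam_to_world': [[-0.642, 0.427, -0.637, 1323.599], [0.767, 0.375, -0.521, 776.291], [0.016, -0.823, -0.568, 912.32], [0.0, 0.0, 0.0, 1.0]]}
top {'vfov': 57.192, 'cx': 313.661, 'cy': 234.822, 'k1': -0.006, 'cam_to_world': [[0.008, -0.999, 0.032, 454.417], [-1.0, -0.008, 0.0, 110.518], [-0.0, -0.032, -0.999, 1163.033], [0.0, 0.0, 0.0, 1.0]]}
wrist {'vfov': 62.812, 'cx': 316.679, 'cy': 239.389, 'k1': -0.086, 'cam_to_world': [[0.394, -0.877, -0.275, 316.036], [-0.919, -0.377, -0.116, -543.909], [-0.002, 0.298, -0.954, 373.261], [0.0, 0.0, 0.0, 1.0]]}
```

View pics/scene0.png

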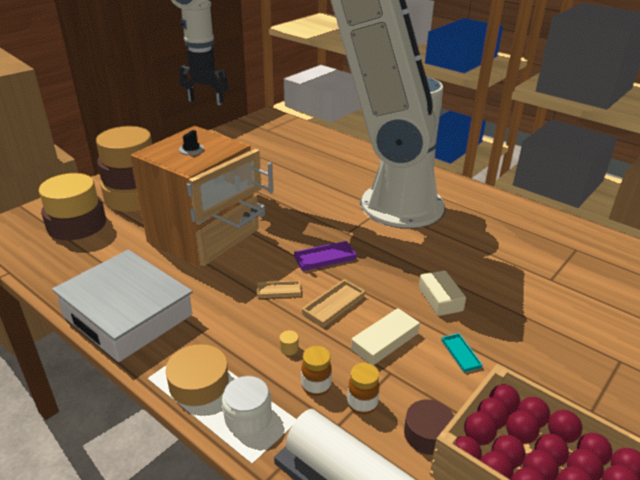

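View pics/top0.png

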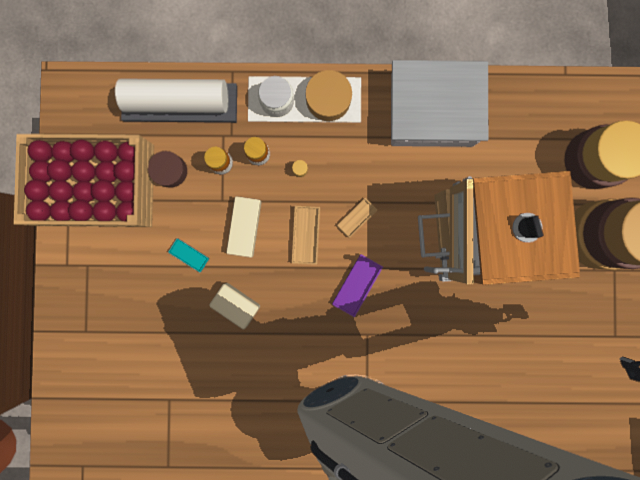

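View pics/wrist0.png

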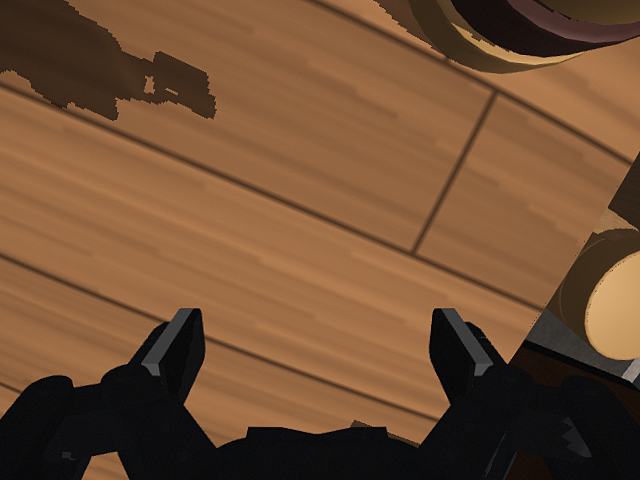

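```bash
python3 - <<'E'
from h import *
im,d,c=load('top0'); P=cloud(c,d)
def rect(u0,v0,u1,v1,zlo,zhi,name):
    Q=P[v0:v1,u0:u1].reshape(-1,3); Q=Q[(Q[:,2]>zlo)&(Q[:,2]<zhi)]
    r=cv2.minAreaRect(Q[:,:2].astype(np.float32)); 
    print(name,len(Q),np.round(r[0],1),np.round(r[1],1),'ang',round(np.radians(r[2]),3),'z',np.round(np.percentile(Q[:,2],[5,50,95]),1))
rect(460,160,590,300,250,270,'roof')
rect(460,160,590,300,285,320,'knob')
rect(215,185,270,270,20,60,'block')
rect(280,195,330,275,10,40,'board')
rect(280,195,330,275,14,40,'boardlip')
rect(330,190,380,245,4,60,'small')
rect(325,250,385,320,6,60,'purple')
rect(205,275,265,335,15,70,'wedge')
rect(285,150,315,185,25,60,'round')
rect(145,145,190,190,30,60,'wheel')
rect(235,130,275,170,30,100,'jar')
rect(195,140,235,175,30,100,'jar')
for z in(1,):
  print(P[100,330],P[60,330])
E
python3 -c "
from h import *
crop('top0',400,160,600,300,'t1',4); crop('scene0',120,110,300,280,'s1',4)"
```

```text
roof 10872 [ 501.9 -311.3] [220.7 235.6] ang 0.083 z [256.2 259.7 262.6]
knob 263 [ 503.  -325.8] [43.7 15.7] ang 0.256 z [287.1 303.8 307.4]
block 1517 [511.9 293.6] [ 66.9 150. ] ang 1.436 z [29.9 33.9 37.4]
board 451 [491.8 132.7] [ 66.  149.9] ang 1.526 z [10.1 14.8 21.1]
boardlip 241 [491.8 132.7] [ 66.  149.9] ang 1.526 z [14.8 18.2 21.8]
small 607 [538.    3.4] [139.8 129.7] ang 0.012 z [ 4.2  6.5 14.3]
purple 1295 [366.    3.8] [169.6 152.4] ang 0.067 z [ 6.4  9.2 19.2]
wedge 1262 [308.3 313.4] [110.2  71.3] ang 0.991 z [34.9 44.6 48.4]
round 190 [665.  149.4] [38.8 37.6] ang 0.33 z [32.  35.9 39.4]
wheel 1180 [660.2 495.6] [ 95.2 115.5] ang 1.558 z [35.7 44.8 49.8]
jar 516 [702.1 257.5] [55.6 55.8] ang 1.455 z [41.  83.7 87.6]
jar 541 [678.2 355.3] [56.6 56.5] ang 0.06 z [40.9 83.7 87.9]
[835.27066124  72.06245687  48.73983358] [1281.86845058   46.11315706 -739.13967834]
```

View pics/t1.png

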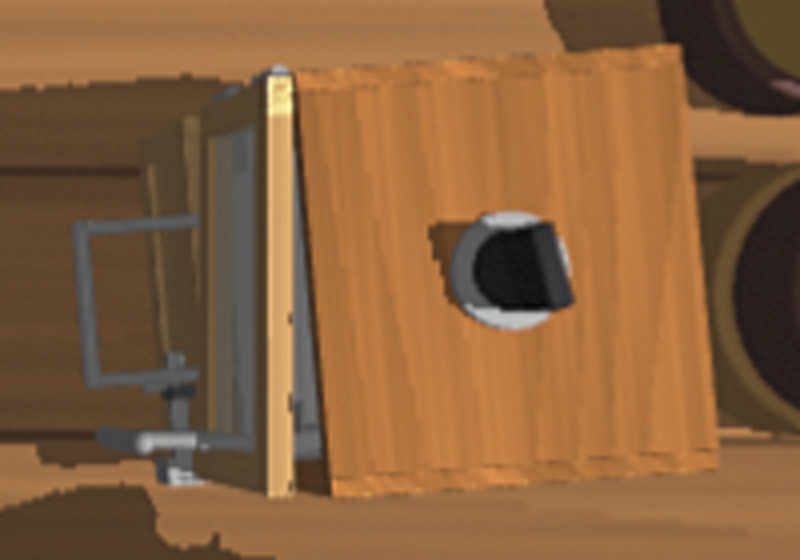

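View pics/s1.png

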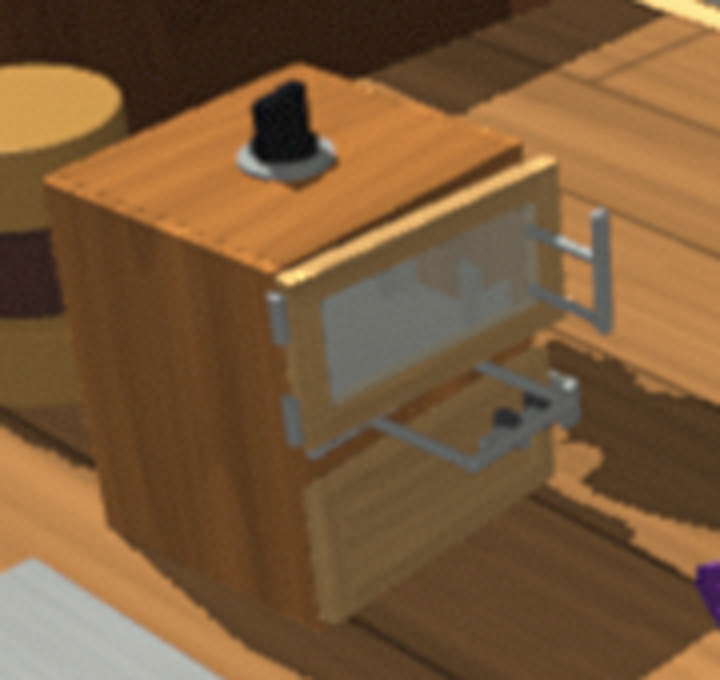

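Run:
```python
from h import *
im,d,c=load('top0'); P=cloud(c,d)
u=np.array([474,570.5,579.3,482.5]);v=np.array([179.5,171.3,276.8,283.8])
W=px2w(c,u,v,z=260.); print(W.round(1), W.mean(0).round(1))
for i in range(4): e=W[(i+1)%4]-W[i]; print(np.hypot(*e[:2]).round(1),np.arctan2(e[1],e[0]).round(3))
def pt(n,cu,cv,z): 
    p=px2w(c,400+cu/4,160+cv/4,z=z); print(n,p.round(1))
pt('leaf corner hinge outer',267,78,257);pt('leaf free outer',267,495,257);pt('leaf free inner',293,495,257);pt('hinge inner',293,78,257)
pt('handle top',105,436,253)
pt('bar',80,228,127);pt('bar',92,383,127)
# roof plane only
m=(np.abs(P[...,2]-260)<5); v_,u_=np.mgrid[0:480,0:640]
m&=(u_>483)&(u_<590)&(v_>160)&(v_<300)
r=cv2.minAreaRect(P[m][:,:2].astype(np.float32));print(r,np.median(P[m][:,2]))
# scene camera for knob & roof
im,d,c=load('scene0'); P=cloud(c,d)
m=(np.abs(P[...,0]-500)<40)&(np.abs(P[...,1]+325)<40)&(P[...,2]>290)&(P[...,2]<312)
print(m.sum(),P[m].mean(0),cv2.minAreaRect(P[m][:,:2].astype(np.float32)))
m=(np.abs(P[...,2]-260)<4)&(P[...,0]<640)&(P[...,0]>380)&(P[...,1]<-150)&(P[...,1]>-450); print(m.sum(),cv2.minAreaRect(P[m][:,:2].astype(np.float32)))
```

```text
[[ 600.  -218.8  260. ]
 [ 618.8 -418.6  260. ]
 [ 401.5 -434.4  260. ]
 [ 385.7 -235.5  260. ]] [ 501.5 -326.8  260. ]
200.7 -1.477
217.8 -3.069
199.6 1.65
214.9 0.078
leaf corner hinge outer [ 600.3 -204.8  257. ]
leaf free outer [ 385.3 -204.2  257. ]
leaf free inner [ 385.4 -217.6  257. ]
hinge inner [ 600.5 -218.3  257. ]
handle top [ 414.7 -122.   253. ]
bar [ 531.5 -139.4  127. ]
bar [ 440.2 -146.6  127. ]
((503.38848876953125, -328.92816162109375), (220.74203491210938, 200.17141723632812), 4.735104084014893) 259.8390838122006
134 [ 509.03078821 -320.61091043  300.5126469 ] ((508.9283447265625, -322.63262939453125), (47.68458557128906, 18.341686248779297), 13.810097694396973)
3172 ((504.5098876953125, -310.21783447265625), (225.99293518066406, 237.2891082763672), 5.0780839920043945)
```

Run:
```python
from h import *
im,d,c=load('top0')
for p in [(410.4,-143,253),(410.4,-143,166)]:
    q=w2px(c,p); print((q-[400,160])*4)
im,d,c=load('scene0'); 
for p in [(410.4,-143,253),(410.4,-143,166),(600.4,-218,257),(600.4,-218,142)]:
    q=w2px(c,p); print(q, (q-[120,110])*4)
```

```text
[145.61895613 444.67132566]
[102.77237521 436.86452519]
[270.31802272 161.8890038 ] [601.27209088 207.5560152 ]
[271.51976673 192.70009204] [606.07906694 330.80036815]
[189.36417865 178.54275686] [277.45671462 274.17102744]
[194.7645548  220.46677218] [299.05821919 441.86708872]
```

```bash
cat >> h.py <<'E'
def down(yaw): return R.from_euler('xyz',[np.pi,0,yaw])
def rel(targets,p0=None,rot0=None):
    """targets: list of (x,y,z,yaw) -> shift cm, rotvec from measured pose"""
    s=readout.sense(); 
    p0=np.array(s['eef_pos']) if p0 is None else np.array(p0); R0=R.from_euler('xyz',s['tcp_rot'] if rot0 is None else rot0)
    for t in targets:
        R1=down(t[3]) if len(t)==4 else R.from_euler('xyz',t[3:])
        print(np.round(R0.inv().apply(np.array(t[:3])-p0)/10,2).tolist(), np.round((R0.inv()*R1).as_rotvec(),3).tolist())
E
python3 - <<'E'
from h import *
rel([(247,-574,400,.406),(411,-143,400,np.pi/2),(411,-143,212,np.pi/2)])
E
```

```text
[0.04, 0.01, -16.93] [-0.001, 0.0, -0.0]
[32.12, -33.12, -16.89] [-0.001, -0.001, -1.165]
[32.12, -33.1, 1.91] [-0.001, -0.001, -1.165]
```

>>> play_rows(rows=[[0, [0, 0, -16.9], [0, 0, 0]], [0, [0, 0, -16.9], [0, 0, 0]], [0, [0, 0, -16.9], [0, 0, 0]], [0, [0, 0, -16.9], [0, 0, 0]], [0, [32.1, -33.1, -16.9], [0, 0, -1.165]], [0, [32.1, -33.1, -16.9], [0, 0, -1.165]], [0, [32.1, -33.1, -16.9], [0, 0, -1.165]], [0, [32.1, -33.1, -16.9], [0, 0, -1.165]], [0, [32.1, -33.1, -16.9], [0, 0, -1.165]], [0, [32.1, -33.1, -16.9], [0, 0, -1.165]], [0, [32.1, -33.1, -16.9], [0, 0, -1.165]], [0, [32.1, -33.1, -16.9], [0, 0, -1.165]]], squeeze=40)

```text
clock: 1.15
eef_pos: [365.5, -260.8, 399.6]
tcp_rot: [3.141, 0.0, 1.412]
contact_force: [1.4, -0.6, -0.4]
opening: 0.997
```

Run:
```python
from h import *
st()
rel([(411,-143,400,np.pi/2),(411,-143,212,np.pi/2)])
```

```text
{'clock': 1.15, 'qpos': [-0.623, -0.061, 1.755, 0.0, 1.448, -0.464], 'eef_pos': [365.46, -260.841, 399.595], 'tcp_rot': [3.141, 0.0, 1.412], 'contact_force': [1.449, -0.586, -0.433], 'opening': 0.997}
[12.36, 2.63, -0.04] [0.0, 0.0, -0.159]
[12.36, 2.62, 18.76] [0.0, 0.0, -0.159]
```

>>> play_rows(rows=[[0, [11, 2.4, 0], [0, 0, -0.15]], [0, [11, 2.4, 0], [0, 0, -0.15]], [0, [11, 2.4, 0], [0, 0, -0.15]], [0, [11, 2.4, 0], [0, 0, -0.15]], [0, [11, 2.4, 0], [0, 0, -0.15]]])

```text
clock: 1.57
eef_pos: [407.5, -156.9, 399.6]
tcp_rot: [-3.141, 0.0, 1.559]
contact_force: [0.4, -0.4, 0.6]
opening: 1.002
```

Run:
```python
from h import *
st()
rel([(411,-143,400,np.pi/2),(411,-143,212,np.pi/2)])
im,d,c=snap('wrist','w1'); 
for p in [(410.4,-143,253),(410.4,-143,166),(600,-218,257),(531.5,-139.4,127),(440,-146.6,127)]: print(w2px(c,p).round(1))
```

```text
{'clock': 1.567, 'qpos': [-0.371, -0.083, 1.775, -0.0, 1.45, -0.359], 'eef_pos': [407.49, -156.911, 399.558], 'tcp_rot': [-3.141, 0.0, 1.559], 'contact_force': [0.379, -0.359, 0.616], 'opening': 1.002}
[1.4, 0.33, -0.04] [-0.0, 0.0, -0.012]
[1.4, 0.34, 18.76] [-0.0, 0.0, -0.012]
[321.3 203.9]
[320.5 184.9]
[552.6 293.1]
[434.2 174.6]
[348.2 181.9]
```

View pics/w1.png

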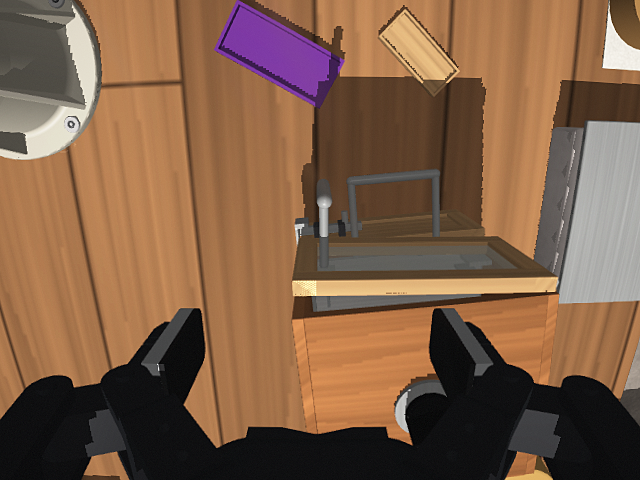

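>>> play_rows(rows=[[0, [1.4, 0.37, 0], [0, 0, -0.01]], [0, [1.4, 0.37, 4], [0, 0, -0.01]], [0, [1.4, 0.37, 8], [0, 0, -0.01]], [0, [1.4, 0.37, 12], [0, 0, -0.01]], [0, [1.4, 0.37, 16], [0, 0, -0.01]], [0, [1.4, 0.37, 18.5], [0, 0, -0.01]], [0, [1.4, 0.37, 18.5], [0, 0, -0.01]]])

```text
clock: 2.2
eef_pos: [407.3, -144.4, 209.9]
tcp_rot: [-3.133, -0.003, 1.564]
contact_force: [-1.7, 0.3, 0.0]
opening: 1.002
```

Run:
```python
from h import *
st()
im,d,c=snap('wrist','w2');
```

```text
{'clock': 2.2, 'qpos': [-0.344, 0.078, 2.042, -0.0, 1.031, -0.337], 'eef_pos': [407.294, -144.377, 209.881], 'tcp_rot': [-3.133, -0.003, 1.564], 'contact_force': [-1.718, 0.258, 0.036], 'opening': 1.002}
```

View pics/w2.png

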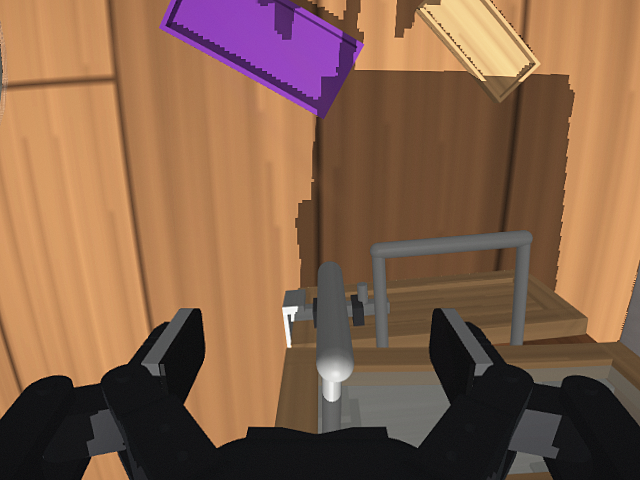

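>>> play_rows(rows=[[0, [0.1, 0.4, 0], [0, 0, 0]], [0, [0.1, 0.4, 0], [0, 0, 0]], [255, [0.1, 0.4, 0], [0, 0, 0]], [255, [0.1, 0.4, 0], [0, 0, 0]], [255, [0.1, 0.4, 0], [0, 0, 0]], [255, [0.1, 0.4, 0], [0, 0, 0]], [255, [0.1, 0.4, 0], [0, 0, 0]], [255, [0.1, 0.4, 0], [0, 0, 0]], [255, [0.1, 0.4, 0], [0, 0, 0]], [255, [0.1, 0.4, 0], [0, 0, 0]]], squeeze=40)

```text
clock: 3.08
eef_pos: [413.6, -142.7, 214.6]
tcp_rot: [-3.138, -0.001, 1.566]
contact_force: [-7.4, 3.1, 8.3]
opening: 0.128
```

Run:
```python
from h import *
s=st()
p=np.array(s['eef_pos']); H=np.array([600.4,-218]); yaw0=s['tcp_rot'][2]
v=p[:2]-H; print(np.hypot(*v),np.hypot(75,190))
T=[]
for a in np.linspace(0,1.76,23)[1:]:
    c,sn=np.cos(-a),np.sin(-a); q=H+np.array([[c,-sn],[sn,c]])@v
    T.append((q[0],q[1],p[2],yaw0-a))
print([np.round(t,2).tolist() for t in T[::5]],T[-1]); rel(T)
```

```text
{'clock': 3.083, 'qpos': [-0.336, 0.077, 2.03, 0.0, 1.037, -0.331], 'eef_pos': [413.561, -142.69, 214.643], 'tcp_rot': [-3.138, -0.001, 1.566], 'contact_force': [-7.39, 3.113, 8.295], 'opening': 0.128}
201.4460415210066 204.26698215815497
[[420.18, -128.0, 214.64, 1.49], [469.45, -64.92, 214.64, 1.09], [539.4, -26.01, 214.64, 0.69], [618.98, -17.41, 214.64, 0.29], [695.62, -40.48, 214.64, -0.11]] (np.float64(709.506084934572), np.float64(-48.659013010042116), np.float64(214.6425234104789), np.float64(-0.19399833486907103))
[1.47, 0.65, -0.0] [-0.003, -0.001, 0.08]
[2.89, 1.42, -0.0] [-0.003, -0.001, 0.16]
[4.24, 2.31, -0.0] [-0.003, -0.001, 0.24]
[5.51, 3.29, -0.0] [-0.003, -0.001, 0.32]
[6.7, 4.38, -0.01] [-0.003, -0.0, 0.4]
[7.8, 5.55, -0.01] [-0.004, -0.0, 0.48]
[8.81, 6.81, -0.01] [-0.004, -0.0, 0.56]
[9.71, 8.15, -0.02] [-0.004, -0.0, 0.64]
[10.5, 9.55, -0.02] [-0.004, 0.0, 0.72]
[11.17, 11.02, -0.02] [-0.004, 0.0, 0.8]
[11.73, 12.53, -0.03] [-0.004, 0.0, 0.88]
[12.16, 14.08, -0.03] [-0.004, 0.001, 0.96]
[12.47, 15.66, -0.04] [-0.004, 0.001, 1.04]
[12.65, 17.26, -0.04] [-0.004, 0.001, 1.12]
[12.7, 18.87, -0.05] [-0.004, 0.001, 1.2]
[12.63, 20.48, -0.05] [-0.004, 0.001, 1.28]
[12.42, 22.08, -0.06] [-0.004, 0.001, 1.36]
[12.09, 23.66, -0.06] [-0.004, 0.001, 1.44]
[11.63, 25.2, -0.07] [-0.004, 0.002, 1.52]
[11.05, 26.7, -0.08] [-0.003, 0.002, 1.6]
[10.36, 28.16, -0.08] [-0.003, 0.002, 1.68]
[9.54, 29.55, -0.09] [-0.003, 0.002, 1.76]
```

>>> play_rows(rows=[[255, [1.5, 0.5, 0], [0, 0, 0.08]], [255, [2.9, 1.3, 0], [0, 0, 0.16]], [255, [4.2, 2.1, 0], [0, 0, 0.24]], [255, [5.5, 3.1, 0], [0, 0, 0.32]], [255, [6.7, 4.2, 0], [0, 0, 0.4]], [255, [7.8, 5.4, 0], [0, 0, 0.48]], [255, [8.8, 6.6, 0], [0, 0, 0.56]], [255, [8.8, 6.6, 0], [0, 0, 0.56]], [255, [8.8, 6.6, 0], [0, 0, 0.56]]])

```text
clock: 3.83
eef_pos: [481.5, -53.9, 214.7]
tcp_rot: [-3.139, -0.001, 1.006]
contact_force: [-4.1, 5.8, 6.1]
opening: 0.13
```

Run:
```python
from h import *
s=st()
p=np.array(s['eef_pos']); H=np.array([600.4,-218]); 
v=p[:2]-H; print(np.hypot(*v),np.arctan2(v[1],v[0]))
```

```text
{'clock': 3.833, 'qpos': [-0.116, 0.153, 1.942, 0.002, 1.048, 0.447], 'eef_pos': [481.501, -53.885, 214.702], 'tcp_rot': [-3.139, -0.001, 1.006], 'contact_force': [-4.119, 5.833, 6.093], 'opening': 0.13}
202.65920711870692 2.1977681381247827
```

Run:
```python
from h import *
s=st()
p=np.array(s['eef_pos']); H=np.array([600.4,-218]); 
T=[]
for a in np.linspace(2.198,1.06,16)[1:]:
    q=H+204*np.array([np.cos(a),np.sin(a)]); T.append((q[0],q[1],215.,1.006-2.198+a))
rel(T)
```

```text
{'clock': 3.833, 'qpos': [-0.116, 0.153, 1.942, 0.002, 1.048, 0.447], 'eef_pos': [481.501, -53.885, 214.702], 'tcp_rot': [-3.139, -0.001, 1.006], 'contact_force': [-4.119, 5.833, 6.093], 'opening': 0.13}
[1.46, 0.5, -0.03] [-0.002, -0.001, 0.076]
[2.82, 1.23, -0.03] [-0.002, -0.001, 0.152]
[4.13, 2.07, -0.03] [-0.002, -0.001, 0.228]
[5.36, 3.0, -0.03] [-0.002, -0.001, 0.304]
[6.53, 4.02, -0.03] [-0.002, -0.001, 0.38]
[7.61, 5.12, -0.03] [-0.002, -0.0, 0.456]
[8.6, 6.31, -0.04] [-0.002, -0.0, 0.531]
[9.51, 7.56, -0.04] [-0.003, -0.0, 0.607]
[10.31, 8.89, -0.04] [-0.003, -0.0, 0.683]
[11.01, 10.27, -0.04] [-0.003, -0.0, 0.759]
[11.61, 11.69, -0.04] [-0.003, -0.0, 0.835]
[12.09, 13.16, -0.05] [-0.003, 0.0, 0.911]
[12.47, 14.66, -0.05] [-0.003, 0.0, 0.987]
[12.72, 16.19, -0.05] [-0.003, 0.0, 1.062]
[12.87, 17.73, -0.06] [-0.003, 0.0, 1.138]
```

>>> play_rows(rows=[[255, [1.5, 0.5, 0], [0, 0, 0.076]], [255, [2.8, 1.2, 0], [0, 0, 0.152]], [255, [4.1, 2.1, 0], [0, 0, 0.228]], [255, [5.4, 3.0, 0], [0, 0, 0.304]], [255, [6.5, 4.0, 0], [0, 0, 0.38]], [255, [7.6, 5.1, 0], [0, 0, 0.456]], [255, [8.6, 6.3, 0], [0, 0, 0.53]], [255, [9.5, 7.6, 0], [0, 0, 0.607]], [255, [10.3, 8.9, 0], [0, 0, 0.683]], [255, [11.0, 10.3, 0], [0, 0, 0.759]], [255, [11.6, 11.7, 0], [0, 0, 0.835]], [255, [12.1, 13.2, 0], [0, 0, 0.911]]])

```text
clock: 4.83
eef_pos: [659.1, -21.5, 214.8]
tcp_rot: [-3.138, -0.001, 0.092]
contact_force: [1.8, 8.9, 2.7]
opening: 0.13
```

Run:
```python
from h import *
s=st()
p=np.array(s['eef_pos']); H=np.array([600.4,-218]); 
v=p[:2]-H; a0=np.arctan2(v[1],v[0]); print(np.hypot(*v),a0)
T=[]
for a in np.linspace(a0,1.05,5)[1:]:
    q=H+204*np.array([np.cos(a),np.sin(a)]); T.append((q[0],q[1],215.,s['tcp_rot'][2]-a0+a))
rel(T)
```

```text
{'clock': 4.833, 'qpos': [-0.037, 0.42, 1.571, 0.004, 1.149, 1.441], 'eef_pos': [659.112, -21.51, 214.825], 'tcp_rot': [-3.138, -0.001, 0.092], 'contact_force': [1.831, 8.905, 2.689], 'opening': 0.13}
205.07402478938647 1.2804348466813358
[1.04, 0.57, -0.02] [-0.004, -0.001, 0.058]
[2.09, 1.1, -0.02] [-0.004, -0.001, 0.115]
[3.1, 1.69, -0.02] [-0.004, -0.001, 0.173]
[4.08, 2.34, -0.02] [-0.004, -0.001, 0.23]
```

>>> play_rows(rows=[[255, [1.05, 0.45, 0], [0, 0, 0.058]], [255, [2.1, 0.95, 0], [0, 0, 0.115]], [255, [3.1, 1.5, 0], [0, 0, 0.173]], [255, [4.1, 2.1, 0], [0, 0, 0.23]], [255, [4.1, 2.1, 0], [0, 0, 0.23]], [255, [4.1, 2.1, 0], [0, 0, 0.23]]])

```text
clock: 5.33
eef_pos: [702.4, -39.5, 214.8]
tcp_rot: [-3.139, -0.002, -0.135]
contact_force: [4.8, 7.1, 0.9]
opening: 0.126
```

Run:
```python
from h import *
s=st()
p=np.array(s['eef_pos']); H=np.array([600.4,-218]); 
v=p[:2]-H; a0=np.arctan2(v[1],v[0]); print(np.hypot(*v),a0,2.846-a0)
snap('top','top1');crop('top1',330,90,600,300,'t2',3)
```

```text
{'clock': 5.333, 'qpos': [-0.06, 0.487, 1.466, 0.003, 1.186, 1.646], 'eef_pos': [702.382, -39.496, 214.824], 'tcp_rot': [-3.139, -0.002, -0.135], 'contact_force': [4.826, 7.143, 0.907], 'opening': 0.126}
205.58232637136442 1.051738823146719 1.794261176853281
```

View pics/t2.png

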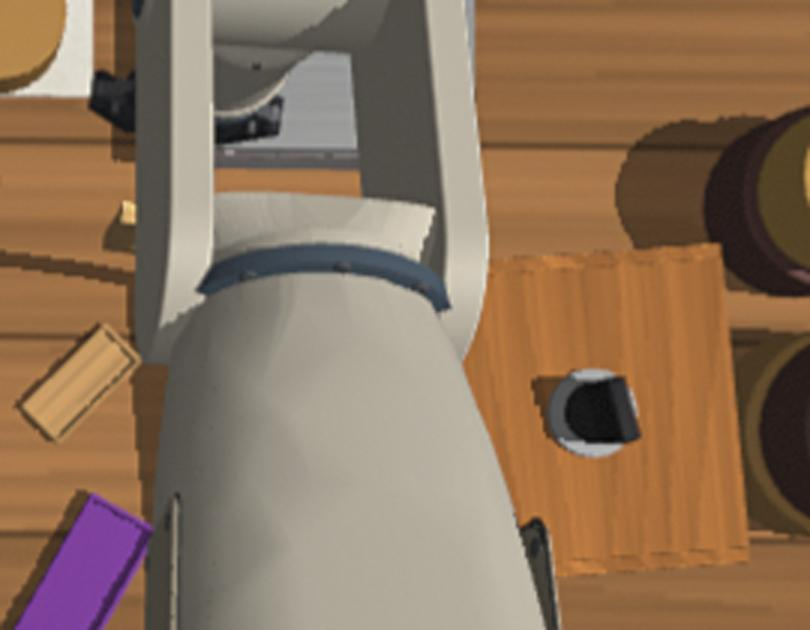

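>>> play_rows(rows=[[0, [0, 0, 0], [0, 0, 0]], [0, [0, 0, 0], [0, 0, 0]], [0, [0, 0, 0], [0, 0, 0]], [0, [0, 0, 0], [0, 0, 0]], [0, [0, 0, 0], [0, 0, 0]], [0, [0, 0, -3], [0, 0, 0]], [0, [0, 0, -7], [0, 0, 0]], [0, [0, 0, -11], [0, 0, 0]], [0, [0, 0, -15], [0, 0, 0]], [0, [0, 0, -18.5], [0, 0, 0]], [0, [0, 0, -18.5], [0, 0, 0]]])

```text
clock: 6.3
eef_pos: [702.9, -41.5, 409.0]
tcp_rot: [-3.141, -0.012, -0.135]
contact_force: [0.5, -1.0, 1.6]
opening: 1.001
```

Run:
```python
from h import *
st()
rel([(504,-324,400,0.25)])
```

```text
{'clock': 6.3, 'qpos': [-0.061, 0.374, 1.223, -0.0, 1.533, 1.645], 'eef_pos': [702.882, -41.459, 408.951], 'tcp_rot': [-3.141, -0.012, -0.135], 'contact_force': [0.451, -0.981, 1.632], 'opening': 1.001}
[-15.9, 30.68, 0.68] [0.002, -0.012, -0.385]
```

>>> play_rows(rows=[[0, [-16, 30.7, 0.6], [0, 0, -0.385]], [0, [-16, 30.7, 0.6], [0, 0, -0.385]], [0, [-16, 30.7, 0.6], [0, 0, -0.385]], [0, [-16, 30.7, 0.6], [0, 0, -0.385]], [0, [-16, 30.7, 0.6], [0, 0, -0.385]], [0, [-16, 30.7, 0.6], [0, 0, -0.385]], [0, [-16, 30.7, 0.6], [0, 0, -0.385]], [0, [-16, 30.7, 0.6], [0, 0, -0.385]], [0, [-16, 30.7, 0.6], [0, 0, -0.385]], [0, [-16, 30.7, 0.6], [0, 0, -0.385]], [0, [-16, 30.7, 0.6], [0, 0, -0.385]], [0, [-16, 30.7, 0.6], [0, 0, -0.385]]])

```text
clock: 7.3
eef_pos: [501.4, -323.0, 393.6]
tcp_rot: [-3.141, -0.0, 0.25]
contact_force: [0.3, 0.7, 0.3]
opening: 1.0
```

Run:
```python
from h import *
st()
im,d,c=snap('wrist','w3'); print(c['cam_to_world'].round(3)); P=cloud(c,d)
m=(np.abs(P[...,0]-504)<40)&(np.abs(P[...,1]+324)<40)&(P[...,2]>300)&(P[...,2]<312)
print(m.sum(),P[m].mean(0),cv2.minAreaRect(P[m][:,:2].astype(np.float32)))
m=(np.abs(P[...,0]-504)<40)&(np.abs(P[...,1]+324)<40)&(P[...,2]>268)&(P[...,2]<278)
print(m.sum(),cv2.minEnclosingCircle(P[m][:,:2].astype(np.float32)))
snap('top','top2');crop('top2',330,90,600,300,'t2',3)
```

```text
{'clock': 7.3, 'qpos': [-0.575, 0.198, 1.487, 0.001, 1.456, 0.745], 'eef_pos': [501.351, -322.959, 393.55], 'tcp_rot': [-3.141, -0.0, 0.25], 'contact_force': [0.326, 0.718, 0.281], 'opening': 1.0}
[[ 2.47000e-01 -9.25000e-01 -2.89000e-01  5.74506e+02]
 [-9.69000e-01 -2.36000e-01 -7.30000e-02 -3.04080e+02]
 [-1.00000e-03  2.98000e-01 -9.55000e-01  5.36203e+02]
 [ 0.00000e+00  0.00000e+00  0.00000e+00  1.00000e+00]]
1496 [ 504.97927899 -325.20987554  305.66874011] ((503.8177185058594, -325.4113464355469), (43.02141189575195, 13.66016960144043), 14.851537704467773)
1711 ((503.52581787109375, -325.8096008300781), 22.02523422241211)
```

View pics/w3.png

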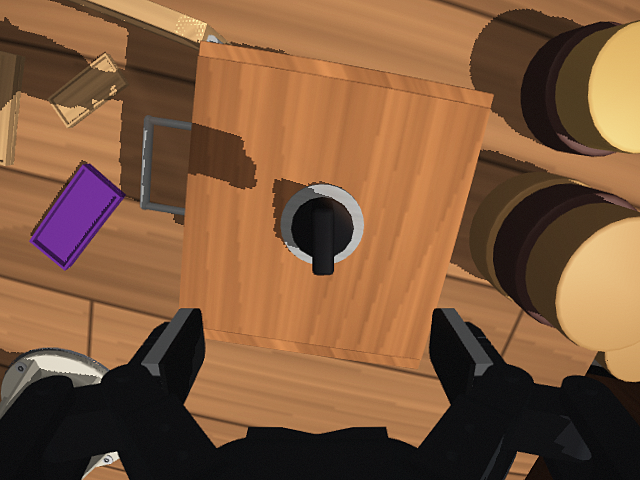

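View pics/t2.png

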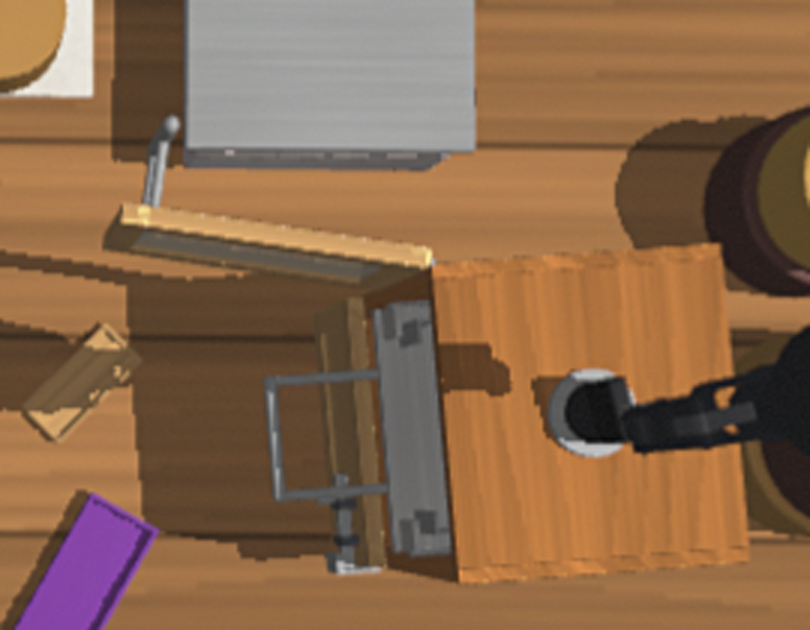

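Run:
```python
from h import *
rel([(503.6,-325.6,330,0.256),(503.6,-325.6,279,0.256)])
```

```text
[0.11, 0.35, 6.35] [-0.0, -0.0, -0.005]
[0.11, 0.35, 11.45] [-0.0, -0.0, -0.005]
```

>>> play_rows(rows=[[0, [0.1, 0.35, 2], [0, 0, 0]], [0, [0.1, 0.35, 5], [0, 0, 0]], [0, [0.1, 0.35, 8], [0, 0, 0]], [0, [0.1, 0.35, 10.5], [0, 0, 0]], [0, [0.1, 0.35, 11.5], [0, 0, 0]], [0, [0.1, 0.35, 11.5], [0, 0, 0]], [255, [0.1, 0.35, 11.5], [0, 0, 0]], [255, [0.1, 0.35, 11.5], [0, 0, 0]], [255, [0.1, 0.35, 11.5], [0, 0, 0]], [255, [0.1, 0.35, 11.5], [0, 0, 0]], [255, [0.1, 0.35, 11.5], [0, 0, 0]], [255, [0.1, 0.35, 11.5], [0, 0, 0]]])

```text
clock: 8.4
eef_pos: [502.7, -326.6, 279.4]
tcp_rot: [-3.141, -0.001, 0.25]
contact_force: [-5.0, 13.5, 23.1]
opening: 0.161
```

Run:
```python
from h import *
st()
```

```text
{'clock': 8.4, 'qpos': [-0.579, 0.272, 1.637, 0.001, 1.232, 0.742], 'eef_pos': [502.666, -326.604, 279.411], 'tcp_rot': [-3.141, -0.001, 0.25], 'contact_force': [-4.978, 13.475, 23.058], 'opening': 0.161}
```

>>> play_rows(rows=[[255, [0.1, -0.1, -0.25], [0, 0, 0]], [255, [0.1, -0.1, -0.25], [0, 0, 0]], [255, [0.1, -0.1, -0.25], [0, 0, 0]]])

```text
clock: 8.65
eef_pos: [502.6, -326.3, 279.7]
tcp_rot: [3.141, 0.002, 0.25]
contact_force: [1.1, -5.2, -10.3]
opening: 0.156
```

>>> play_rows(rows=[[255, [0, 0, 0.1], [0, 0, -0.11]], [255, [0, 0, 0.1], [0, 0, -0.22]], [255, [0, 0, 0.1], [0, 0, -0.33]], [255, [0, 0, 0.1], [0, 0, -0.44]], [255, [0, 0, 0.1], [0, 0, -0.55]], [255, [0, 0, 0.1], [0, 0, -0.66]], [255, [0, 0, 0.1], [0, 0, -0.77]], [255, [0, 0, 0.1], [0, 0, -0.88]], [255, [0, 0, 0.1], [0, 0, -0.99]], [255, [0, 0, 0.1], [0, 0, -1.1]], [255, [0, 0, 0.1], [0, 0, -1.2]], [255, [0, 0, 0.1], [0, 0, -1.2]]])

```text
clock: 9.65
eef_pos: [503.7, -327.3, 279.7]
tcp_rot: [3.14, 0.003, 1.456]
contact_force: [3.2, -7.1, -8.6]
opening: 0.155
```

Run:
```python
from h import *
st(); print(readout.sense()['wrist_torque'])
```

```text
{'clock': 9.65, 'qpos': [-0.578, 0.272, 1.636, -0.002, 1.231, -0.462], 'eef_pos': [503.724, -327.261, 279.712], 'tcp_rot': [3.14, 0.003, 1.456], 'contact_force': [3.169, -7.096, -8.57], 'opening': 0.155}
[-1.28606551 -0.52612341  0.09365615]
```

>>> play_rows(rows=[[255, [0, 0, 0], [0, 0, -0.06]], [255, [0, 0, 0], [0, 0, -0.12]], [255, [0, 0, 0], [0, 0, -0.12]], [0, [0, 0, 0], [0, 0, -0.12]], [0, [0, 0, 0], [0, 0, -0.12]], [0, [0, 0, 0], [0, 0, -0.12]], [0, [0, 0, 0], [0, 0, -0.12]], [0, [0, 0, 0], [0, 0, -0.12]], [0, [0, 0, -4], [0, 0, -0.12]], [0, [0, 0, -8], [0, 0, -0.12]], [0, [0, 0, -11], [0, 0, -0.12]], [0, [0, 0, -11], [0, 0, -0.12]]])

```text
clock: 10.65
eef_pos: [505.3, -326.9, 397.6]
tcp_rot: [3.133, 0.006, 1.57]
contact_force: [0.9, 0.6, -0.5]
opening: 1.002
```

```bash
python3 - <<'E'
from h import *
st()
im,d,c=snap('wrist','w4'); P=cloud(c,d)
m=(np.abs(P[...,0]-504)<40)&(np.abs(P[...,1]+324)<40)&(P[...,2]>300)&(P[...,2]<312)
print(m.sum(),cv2.minAreaRect(P[m][:,:2].astype(np.float32)))
im,d,c=load('top2')
def pt(n,cu,cv,z): 
    p=px2w(c,330+cu/3,90+cv/3,z=z); print(n,p.round(1))
pt('bar',270,382,127);pt('bar',281,495,127)
E
python3 -c "
from h import *
im,d,c=load('w4');cv2.imwrite('pics/w4b.png',im[:,:,::-1])"
```

```text
{'clock': 10.65, 'qpos': [-0.577, 0.2, 1.477, 0.0, 1.454, -0.576], 'eef_pos': [505.315, -326.906, 397.593], 'tcp_rot': [3.133, 0.006, 1.57], 'contact_force': [0.874, 0.649, -0.549], 'opening': 1.002}
1485 ((503.17694091796875, -325.23095703125), (14.009467124938965, 43.14421081542969), 0.25033026933670044)
bar [ 530.7 -139.4  127. ]
bar [ 442.  -148.1  127. ]
```

View pics/w4.png

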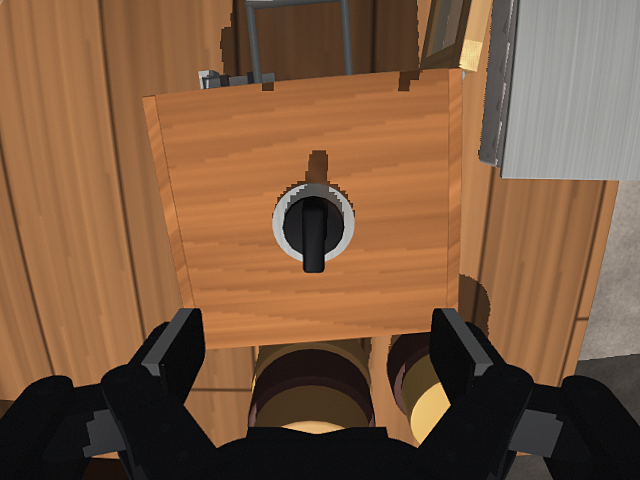

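Run:
```python
from h import *
rel([(486.5,-143.5,390,np.pi+.08)])
```

```text
[18.29, -1.83, 0.35] [0.001, 0.008, -1.652]
```

>>> play_rows(rows=[[120, [18.3, -1.8, 0], [0, 0.008, -1.65]], [120, [18.3, -1.8, 0], [0, 0.008, -1.65]], [120, [18.3, -1.8, 0], [0, 0.008, -1.65]], [120, [18.3, -1.8, 0], [0, 0.008, -1.65]], [120, [18.3, -1.8, 0], [0, 0.008, -1.65]], [120, [18.3, -1.8, 0], [0, 0.008, -1.65]], [120, [18.3, -1.8, 0], [0, 0.008, -1.65]], [120, [18.3, -1.8, 0], [0, 0.008, -1.65]], [120, [18.3, -1.8, 0], [0, 0.008, -1.65]], [120, [18.3, -1.8, 0], [0, 0.008, -1.65]], [120, [18.3, -1.8, 0], [0, 0.008, -1.65]], [120, [18.3, -1.8, 0], [0, 0.008, -1.65]]])

```text
clock: 11.7
eef_pos: [484.9, -142.4, 388.9]
tcp_rot: [3.137, -0.007, 3.076]
contact_force: [-0.5, 0.1, -0.1]
opening: 0.527
```

>>> play_rows(rows=[[120, [0, 0, 0], [0, 0, -0.21]], [120, [0, 0, 0], [0, 0, -0.21]], [120, [0, 0, 0], [0, 0, -0.21]]])

```text
clock: 11.95
eef_pos: [485.0, -142.5, 389.0]
tcp_rot: [3.135, -0.005, -3.0]
contact_force: [-0.2, 0.4, -0.3]
opening: 0.531
```

Run:
```python
from h import *
st()
rel([(486.5,-143.5,200,np.pi+.08),(486.5,-143.5,112,np.pi+.08)])
im,d,c=snap('wrist','w5'); P=cloud(c,d)
for p in [(531,-139.4,127),(441,-147.5,127),(486,-143.5,112)]: print(w2px(c,p).round(1))
```

```text
{'clock': 11.95, 'qpos': [-0.291, 0.048, 1.668, 0.003, 1.432, -2.004], 'eef_pos': [484.972, -142.466, 389.044], 'tcp_rot': [3.135, -0.005, -3.0], 'contact_force': [-0.178, 0.4, -0.256], 'opening': 0.531}
[-0.24, -0.24, 18.9] [0.006, -0.005, 0.062]
[-0.28, -0.29, 27.7] [0.006, -0.005, 0.062]
[311.8 238.1]
[316.1 152.8]
[313.8 194.1]
```

View pics/w5.png

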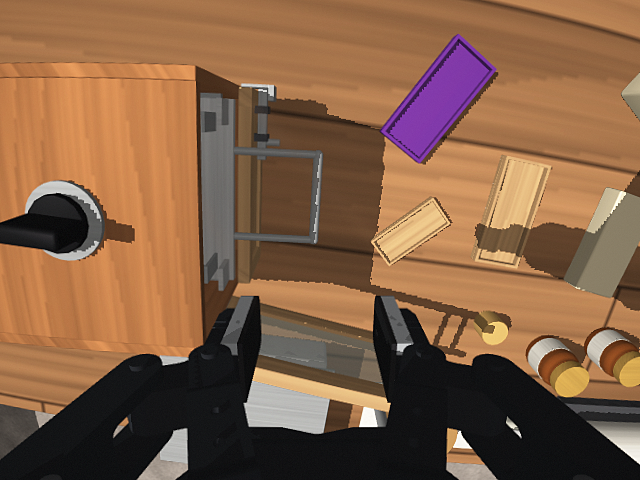

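>>> play_rows(rows=[[120, [-0.2, -0.2, 4], [0, 0, 0.062]], [120, [-0.2, -0.2, 8], [0, 0, 0.062]], [120, [-0.2, -0.2, 12], [0, 0, 0.062]], [120, [-0.2, -0.2, 16], [0, 0, 0.062]], [120, [-0.2, -0.2, 20], [0, 0, 0.062]], [120, [-0.25, -0.25, 24], [0, 0, 0.062]], [120, [-0.25, -0.25, 27], [0, 0, 0.062]], [120, [-0.25, -0.25, 27.6], [0, 0, 0.062]], [255, [-0.25, -0.25, 27.6], [0, 0, 0.062]], [255, [-0.25, -0.25, 27.6], [0, 0, 0.062]], [255, [-0.25, -0.25, 27.6], [0, 0, 0.062]], [255, [-0.25, -0.25, 27.6], [0, 0, 0.062]]])

```text
clock: 13.0
eef_pos: [488.1, -141.8, 116.0]
tcp_rot: [3.134, -0.001, -3.068]
contact_force: [2.0, 13.2, -2.1]
opening: 0.097
```

Run:
```python
from h import *
s=st(); p=s['eef_pos']
rel([(p[0]-130*np.sin(.08),p[1]+132*np.cos(.08),p[2],s['tcp_rot'][2])])
```

```text
{'clock': 13.0, 'qpos': [-0.29, 0.324, 1.978, 0.009, 0.843, -1.941], 'eef_pos': [488.069, -141.845, 116.035], 'tcp_rot': [3.134, -0.001, -3.068], 'contact_force': [2.015, 13.187, -2.076], 'opening': 0.097}
[0.06, 13.2, 0.1] [0.008, -0.001, -0.0]
```

>>> play_rows(rows=[[255, [0, 0.6, 0], [0, 0, 0]], [255, [0, 1.8, 0], [0, 0, 0]], [255, [0, 3.0, 0], [0, 0, 0]], [255, [0, 4.4, 0], [0, 0, 0]], [255, [0, 5.8, 0], [0, 0, 0]], [255, [0, 7.2, 0], [0, 0, 0]], [255, [0, 8.6, 0], [0, 0, 0]], [255, [0, 10.0, 0], [0, 0, 0]], [255, [0, 11.3, 0], [0, 0, 0]], [255, [0, 12.4, 0], [0, 0, 0]], [255, [0, 13.0, 0], [0, 0, 0]], [255, [0, 13.2, 0], [0, 0, 0]]])

```text
clock: 14.0
eef_pos: [477.1, -11.9, 115.9]
tcp_rot: [3.139, -0.003, -3.063]
contact_force: [-2.5, -20.7, 6.7]
opening: 0.094
```

>>> play_rows(rows=[[255, [0, 0.2, 0], [0, 0, 0]], [255, [0, 0.4, 0], [0, 0, 0]], [255, [0, 0.4, 0], [0, 0, 0]]])

```text
clock: 14.25
eef_pos: [477.1, -11.7, 115.9]
tcp_rot: [-3.138, -0.003, -3.061]
contact_force: [-1.9, -35.0, 5.9]
opening: 0.096
```

Run:
```python
from h import *
s=st(); p=s['eef_pos'];print(np.hypot(p[0]-488.07,p[1]+141.85))
```

```text
{'clock': 14.25, 'qpos': [-0.025, 0.282, 2.043, -0.005, 0.82, -1.673], 'eef_pos': [477.105, -11.653, 115.931], 'tcp_rot': [-3.138, -0.003, -3.061], 'contact_force': [-1.921, -34.989, 5.924], 'opening': 0.096}
130.65821557442993
```

>>> play_rows(rows=[[255, [0, -0.35, 0], [0, 0, 0]], [120, [0, -0.35, 0], [0, 0, 0]], [120, [0, -0.35, 0], [0, 0, 0]], [120, [0, -0.35, 0], [0, 0, 0]], [120, [0, -0.35, -3], [0, 0, 0]], [120, [0, -0.35, -7], [0, 0, 0]], [120, [0, -0.35, -11], [0, 0, 0]], [120, [0, -0.35, -15], [0, 0, 0]], [120, [0, -0.35, -19], [0, 0, 0]], [120, [0, -0.35, -23], [0, 0, 0]], [120, [0, -0.35, -23], [0, 0, 0]]])

```text
clock: 15.17
eef_pos: [481.3, -11.9, 352.9]
tcp_rot: [3.137, 0.008, -3.065]
contact_force: [1.5, 0.2, 0.4]
opening: 0.53
```

Run:
```python
from h import *
st()
snap('wrist','w6');snap('top','top3');snap('scene','sc3');crop('top3',330,90,600,300,'t3',3)
```

```text
{'clock': 15.167, 'qpos': [-0.032, 0.017, 1.777, 0.005, 1.34, -1.68], 'eef_pos': [481.314, -11.945, 352.866], 'tcp_rot': [3.137, 0.008, -3.065], 'contact_force': [1.472, 0.238, 0.397], 'opening': 0.53}
```

View pics/w6.png

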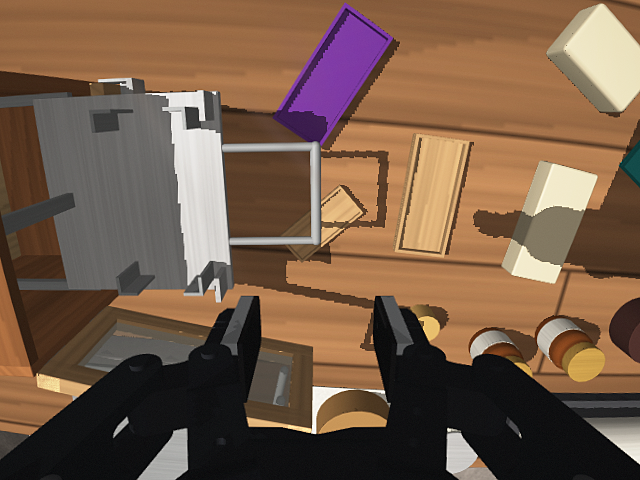

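View pics/top3.png

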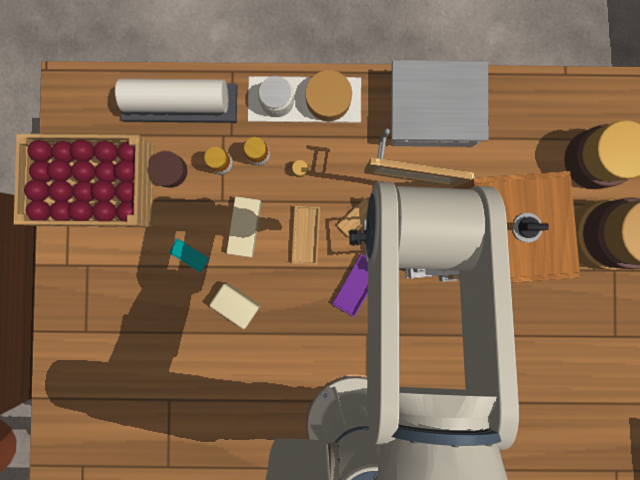

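View pics/sc3.png

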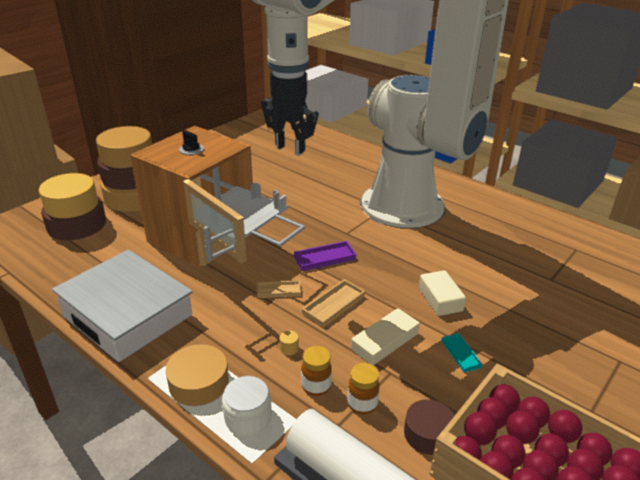

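```bash
python3 - <<'E'
from h import *
im,d,c=load('w6'); P=cloud(c,d)
m=(P[...,0]>370)&(P[...,0]<600)&(P[...,1]<-30)&(P[...,1]>-260)
Q=P[m]; 
C=np.array([502.3,-327.5]); 
a=.083; ex=np.array([np.sin(a),-np.cos(a)]); ey=np.array([np.cos(a),np.sin(a)])
pc=C-ex*173; print('pocket pred',pc)
L=np.stack([(Q[:,:2]-pc)@ex,(Q[:,:2]-pc)@ey,Q[:,2]],1)
for lo,hi in((128,138),(150,160),(160,170),(170,178)):
    k=(L[:,2]>lo)&(L[:,2]<hi); print(lo,hi,k.sum(),np.percentile(L[k,0],[1,99]).round(1),np.percentile(L[k,1],[1,99]).round(1))
# raster map
H=np.zeros((220,260),np.uint8)
for x,y,z in L:
    i=int(x+120);j=int(y+130)
    if 0<=i<220 and 0<=j<260 and z>100: H[i,j]=max(H[i,j],min(255,int((z-100)*2.5)))
cv2.imwrite('pics/map.png',cv2.resize(H,None,fx=3,fy=3,interpolation=0))
E
python3 -c "
from h import *
crop('w6',0,60,340,320,'w6c',2)"
```

```text
pocket pred [ 487.95748085 -155.09555648]
128 138 30983 [-107.7  105.6] [-93.1  93.8]
150 160 1107 [-53.7 110.7] [-107.5  104.2]
160 170 1339 [-53.5 110.6] [-107.6  104. ]
170 178 1221 [-41.  110.1] [-107.7  104. ]
```

View pics/map.png

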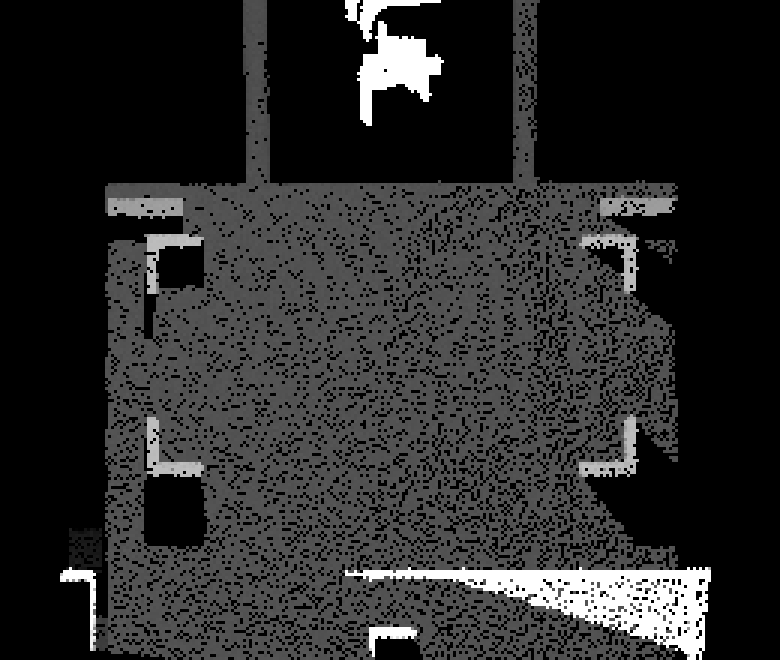

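View pics/w6c.png

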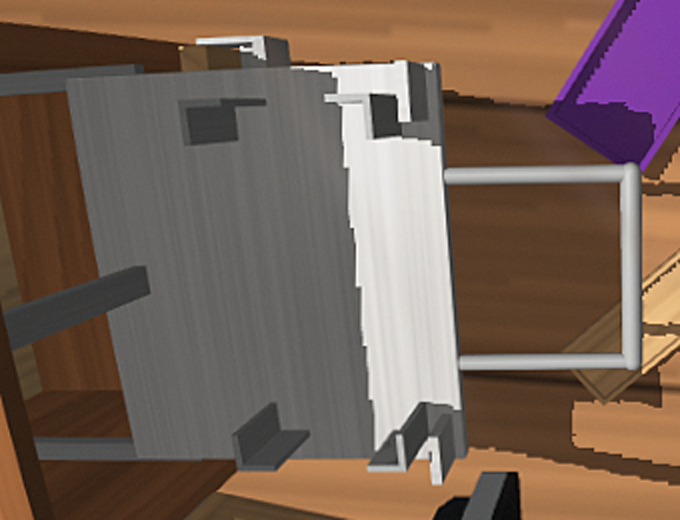

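Run:
```python
from h import *
rel([(512,294,340,np.pi-.135)])
```

```text
[-5.75, 30.24, 0.62] [0.005, -0.004, 0.212]
```

>>> play_rows(rows=[[0, [-5.8, 30.2, 0], [0, 0, 0.21]], [0, [-5.8, 30.2, 0], [0, 0, 0.21]], [0, [-5.8, 30.2, 0], [0, 0, 0.21]], [0, [-5.8, 30.2, 0], [0, 0, 0.21]], [0, [-5.8, 30.2, 0], [0, 0, 0.21]], [0, [-5.8, 30.2, 0], [0, 0, 0.21]], [0, [-5.8, 30.2, 0], [0, 0, 0.21]], [0, [-5.8, 30.2, 0], [0, 0, 0.21]], [0, [-5.8, 30.2, 0], [0, 0, 0.21]], [0, [-5.8, 30.2, 0], [0, 0, 0.21]], [0, [-5.8, 30.2, 0], [0, 0, 0.21]], [0, [-5.8, 30.2, 0], [0, 0, 0.21]]])

```text
clock: 16.32
eef_pos: [512.5, 291.9, 345.3]
tcp_rot: [3.139, -0.006, 3.007]
contact_force: [0.2, 0.4, 0.5]
opening: 1.001
```

```bash
cat >> h.py <<'E'
def rectz(P,cx,cy,rad,zlo,zhi,ang=None):
    m=(np.hypot(P[...,0]-cx,P[...,1]-cy)<rad)&(P[...,2]>zlo)&(P[...,2]<zhi); Q=P[m][:,:2].astype(np.float32)
    n,l,stt,ce=cv2.connectedComponentsWithStats(m.astype(np.uint8)); 
    k=1+np.argmax(stt[1:,4]); Q=P[l==k][:,:2].astype(np.float32)
    r=cv2.minAreaRect(Q); (w,h),a=r[1],np.radians(r[2])
    if w<h: a+=np.pi/2
    a=(a+np.pi/2)%np.pi-np.pi/2
    print('c',np.round(r[0],1),'size',np.round(sorted(r[1]),1),'long ang',round(a,3),'n',len(Q)); return r[0],a
E
python3 - <<'E'
from h import *
st()
im,d,c=snap('wrist','w7');P=cloud(c,d)
rectz(P,512,294,120,27,45)
E
```

```text
{'clock': 16.317, 'qpos': [0.512, 0.213, 1.57, 0.006, 1.362, -0.926], 'eef_pos': [512.468, 291.86, 345.303], 'tcp_rot': [3.139, -0.006, 3.007], 'contact_force': [0.242, 0.417, 0.485], 'opening': 1.001}
c [510.6 293.6] size [ 66.3 149.7] long ang -0.135 n 7168
```

View pics/w7.png

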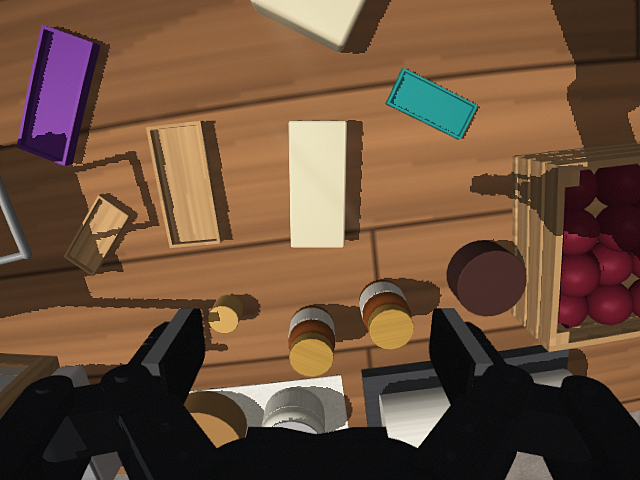

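Run:
```python
from h import *
rel([(511,293.6,100,np.pi-.135),(511,293.6,1,np.pi-.135)])
```

```text
[0.05, 0.07, 24.57] [0.003, -0.006, -0.0]
[-0.01, 0.04, 34.47] [0.003, -0.006, -0.0]
```

>>> play_rows(rows=[[0, [0, 0.1, 4], [0, -0.006, 0]], [0, [0, 0.1, 8], [0, -0.006, 0]], [0, [0, 0.1, 12], [0, -0.006, 0]], [0, [0, 0.1, 16], [0, -0.006, 0]], [0, [0, 0.1, 20], [0, -0.006, 0]], [0, [0, 0.1, 24], [0, -0.006, 0]], [0, [0, 0.1, 28], [0, -0.006, 0]], [0, [0, 0.1, 31], [0, -0.006, 0]], [0, [0, 0.1, 33], [0, -0.006, 0]], [0, [0, 0.1, 34.2], [0, -0.006, 0]], [0, [0, 0.1, 34.4], [0, -0.006, 0]]])

```text
clock: 17.28
eef_pos: [510.5, 294.2, 0.3]
tcp_rot: [3.139, -0.002, 3.007]
contact_force: [-0.8, 0.7, -0.2]
opening: 1.002
```

Run:
```python
from h import *
st()
im,d,c=snap('wrist','w8')
```

```text
{'clock': 17.283, 'qpos': [0.519, 0.601, 1.854, 0.004, 0.686, -0.92], 'eef_pos': [510.457, 294.215, 0.273], 'tcp_rot': [3.139, -0.002, 3.007], 'contact_force': [-0.792, 0.674, -0.208], 'opening': 1.002}
```

View pics/w8.png

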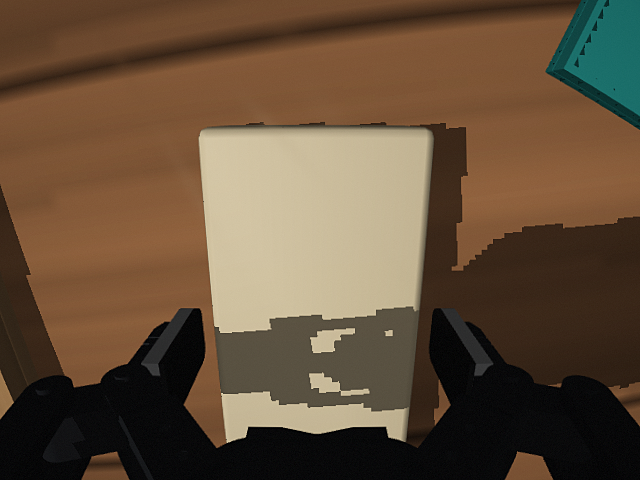

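>>> play_rows(rows=[[255, [0, 0, 0], [0, 0, 0]], [255, [0, 0, 0], [0, 0, 0]], [255, [0, 0, 0], [0, 0, 0]], [255, [0, 0, 0], [0, 0, 0]], [255, [0, 0, 0], [0, 0, 0]], [255, [0, 0, -1], [0, 0, 0]], [255, [0, 0, -3], [0, 0, 0]], [255, [0, 0, -6], [0, 0, 0]], [255, [0, 0, -10], [0, 0, 0]], [255, [0, 0, -14], [0, 0, 0]], [255, [0, 0, -18], [0, 0, 0]], [255, [0, 0, -21], [0, 0, 0]]], squeeze=45)

```text
clock: 18.33
eef_pos: [511.4, 295.1, 216.6]
tcp_rot: [3.135, 0.003, 3.008]
contact_force: [1.2, 0.4, -4.3]
opening: 0.768
```

Run:
```python
from h import *
st()
T=[(487.9,-153.4,300,np.pi+.083)]
rel([(510,293,300,np.pi-.135)]+T)
```

```text
{'clock': 18.333, 'qpos': [0.519, 0.311, 1.729, 0.003, 1.095, -0.919], 'eef_pos': [511.366, 295.131, 216.598], 'tcp_rot': [3.135, 0.003, 3.008], 'contact_force': [1.19, 0.364, -4.304], 'opening': 0.768}
[0.08, -0.18, -8.34] [0.006, 0.003, 0.001]
[-3.68, -44.71, -8.61] [0.006, 0.004, -0.217]
```

>>> play_rows(rows=[[255, [0, -1, -4], [0, 0, 0]], [255, [-0.2, -3.5, -7], [0, 0, -0.02]], [255, [-0.5, -7, -8.5], [0, 0, -0.04]], [255, [-0.8, -10.5, -8.5], [0, 0, -0.06]], [255, [-1.1, -14, -8.5], [0, 0, -0.08]], [255, [-1.4, -17.5, -8.5], [0, 0, -0.1]], [255, [-1.7, -21, -8.5], [0, 0, -0.12]], [255, [-2, -24.5, -8.5], [0, 0, -0.14]], [255, [-2.3, -28, -8.5], [0, 0, -0.16]], [255, [-2.6, -31.5, -8.5], [0, 0, -0.18]], [255, [-2.9, -35, -8.5], [0, 0, -0.2]], [255, [-3.2, -38, -8.5], [0, 0, -0.21]]])

```text
clock: 19.33
eef_pos: [490.9, -88.2, 296.4]
tcp_rot: [3.138, 0.002, -3.064]
contact_force: [0.1, 0.3, -3.7]
opening: 0.765
```

>>> play_rows(rows=[[255, [0.5, -3, 0], [0.005, 0, 0]], [255, [0.5, -4, 0], [0.005, 0, 0]], [255, [0.5, -4.6, 0], [0.005, 0, 0]], [255, [0.5, -4.6, 0], [0.005, 0, 0]], [255, [0.5, -4.6, 0], [0.005, 0, 0]]])

```text
clock: 19.75
eef_pos: [490.4, -131.8, 295.6]
tcp_rot: [-3.141, 0.002, -3.066]
contact_force: [-0.3, 1.3, -2.6]
opening: 0.761
```

Run:
```python
from h import *
st()
im,d,c=snap('wrist','w9')
rel([(487.9,-153.4,300,np.pi+.083)])
im2,d2,c2=snap('top','top4'); P=cloud(c2,d2)
```

```text
{'clock': 19.75, 'qpos': [-0.266, 0.107, 1.805, 0.0, 1.228, -1.913], 'eef_pos': [490.408, -131.8, 295.557], 'tcp_rot': [-3.141, 0.002, -3.066], 'contact_force': [-0.251, 1.338, -2.642], 'opening': 0.761}
[0.42, -2.17, -0.45] [-0.0, 0.002, -0.006]
```

View pics/w9.png

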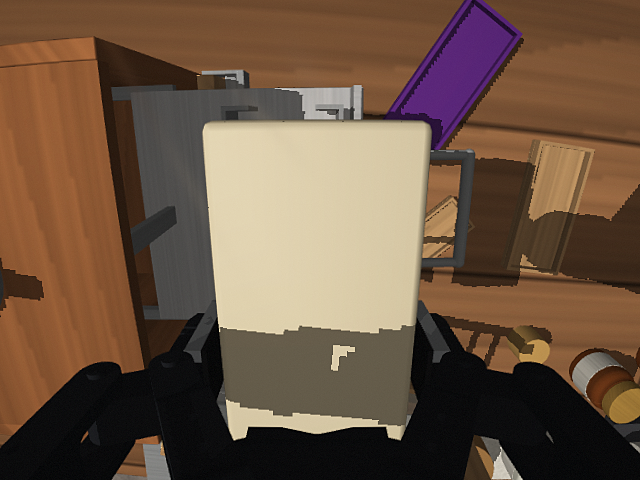

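Run:
```python
from h import *
im,d,c=load('w9'); P=cloud(c,d)
p=np.array([490.41,-131.8,295.56]); R0=R.from_euler('xyz',[-3.141,.002,-3.066])
Q=R0.inv().apply((P-p).reshape(-1,3)).reshape(480,640,3)
for row in range(140,320,40):
    q=Q[row]; k=(np.abs(q[:,1])<45)&(q[:,2]<-15)&(q[:,2]>-40); print(row,q[k][[0,-1],1].round(1),np.median(q[k][:,2]).round(1),q[k][:,0].mean().round(1))
q=Q[:,320]; k=(np.abs(q[:,1])<45)&(q[:,2]<-15)&(q[:,2]>-40)&(q[:,0]>20); print(q[k][:,0].max(),q[k][:3])
```

```text
140 [-32.3  32.9] -30.1 70.3
180 [-32.  32.] -30.0 59.0
220 [-32.8  32.6] -30.1 47.1
260 [-33.1  32.8] -30.0 34.5
300 [-32.4  32.7] -30.0 21.0
75.61160506013633 [[ 75.61160506   1.12098048 -26.82969539]
 [ 75.34492703   1.10299578 -29.08220408]
 [ 75.07069397   1.10750396 -28.60396245]]
```

Run:
```python
from h import *
rel([(488.7,-153.4,300,np.pi+.083),(488.7,-153.4,184,np.pi+.083)])
```

```text
[0.35, -2.18, -0.46] [-0.001, 0.002, -0.006]
[0.37, -2.18, 11.14] [-0.001, 0.002, -0.006]
```

>>> play_rows(rows=[[255, [0.2, -1.2, 0], [0, 0, -0.006]], [255, [0.3, -2.2, 0], [0, 0, -0.006]], [255, [0.35, -2.2, 1], [0, 0, -0.006]], [255, [0.35, -2.2, 3], [0, 0, -0.006]], [255, [0.35, -2.2, 5.5], [0, 0, -0.006]], [255, [0.35, -2.2, 8], [0, 0, -0.006]], [255, [0.35, -2.2, 10], [0, 0, -0.006]], [255, [0.35, -2.2, 11], [0, 0, -0.006]], [255, [0.35, -2.2, 11.1], [0, 0, -0.006]], [255, [0.35, -2.2, 11.1], [0, 0, -0.006]]])

```text
clock: 20.68
eef_pos: [488.9, -154.6, 184.2]
tcp_rot: [-3.141, 0.001, -3.059]
contact_force: [0.2, 0.2, -4.6]
opening: 0.764
```

Run:
```python
from h import *
st()
im,d,c=snap('wrist','w10')
rel([(488.7,-153.4,138,np.pi+.083)])
```

```text
{'clock': 20.683, 'qpos': [-0.309, 0.233, 1.918, -0.0, 0.99, -1.962], 'eef_pos': [488.865, -154.588, 184.164], 'tcp_rot': [-3.141, 0.001, -3.059], 'contact_force': [0.244, 0.209, -4.606], 'opening': 0.764}
[0.08, 0.16, 4.7] [-0.001, 0.002, -0.001]
```

View pics/w10.png

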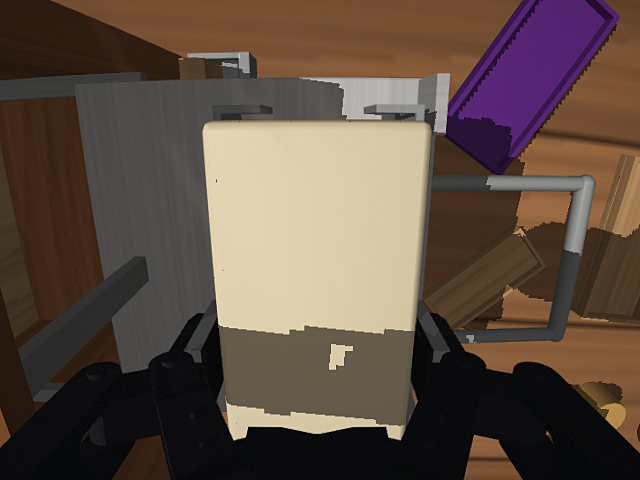

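```bash
crop=1
python3 - <<'E'
from h import *
crop('w10',195,85,455,145,'w10c',3)
im,d,c=load('w10'); P=cloud(c,d)
p=np.array([488.865,-154.588,184.164]); R0=R.from_euler('xyz',[-3.141,.001,-3.059])
Q=R0.inv().apply((P-p).reshape(-1,3)).reshape(480,640,3)
m=(np.abs(P[...,2]-175)<3)&(Q[...,0]>60)&(Q[...,0]<95)
for a,b in((-60,0),(0,60)):
    k=m&(Q[...,1]>a)&(Q[...,1]<b); q=Q[k]; print(k.sum(),q.min(0).round(1),q.max(0).round(1))
    kk=k&(Q[...,0]>76); q=Q[kk]; print(np.percentile(q[:,1],[1,99]))
E
```

```text
485 [ 75.8 -38.9   7.1] [ 81.3 -20.6  11.9]
[-38.69232245 -20.71808546]
447 [75.7 22.   7.2] [81.2 40.5 11.7]
[22.08792398 40.11414699]
```

View pics/w10c.png

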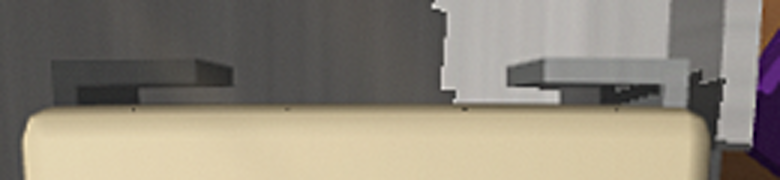

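>>> play_rows(rows=[[255, [-0.05, 0.1, 0.5], [0, 0, 0]], [255, [-0.05, 0.1, 1.2], [0, 0, 0]], [255, [-0.05, 0.1, 2], [0, 0, 0]], [255, [-0.05, 0.1, 2.8], [0, 0, 0]], [255, [-0.05, 0.1, 3.5], [0, 0, 0]], [255, [-0.05, 0.1, 4.1], [0, 0, 0]], [255, [-0.05, 0.1, 4.4], [0, 0, 0]], [255, [-0.05, 0.1, 4.5], [0, 0, 0]], [255, [-0.05, 0.1, 4.6], [0, 0, 0]], [255, [-0.05, 0.1, 4.6], [0, 0, 0]]])

```text
clock: 21.57
eef_pos: [489.5, -154.0, 138.4]
tcp_rot: [-3.14, 0.002, -3.059]
contact_force: [0.0, 0.2, -2.7]
opening: 0.76
```

>>> play_rows(rows=[[255, [0, 0, 0.1], [0, 0, 0]], [255, [0, 0, 0.15], [0, 0, 0]], [40, [0, 0, 0.15], [0, 0, 0]], [40, [0, 0, 0.15], [0, 0, 0]], [20, [0, 0, 0.15], [0, 0, 0]], [0, [0, 0, 0.15], [0, 0, 0]], [0, [0, 0, 0.1], [0, 0, 0]], [0, [0, 0, -2], [0, 0, 0]], [0, [0, 0, -5], [0, 0, 0]], [0, [0, 0, -9], [0, 0, 0]], [0, [0, 0, -13], [0, 0, 0]], [0, [0, 0, -16], [0, 0, 0]]])

```text
clock: 22.57
eef_pos: [489.5, -153.8, 301.7]
tcp_rot: [-3.14, 0.004, -3.059]
contact_force: [1.5, -0.6, 0.3]
opening: 1.0
```

Run:
```python
from h import *
st()
im,d,c=snap('wrist','w11'); P=cloud(c,d)
rectz(P,488,-153,110,160,172)
snap('top','top5');snap('scene','sc5')
rel([(491.8,132.7,300,np.pi-.045)])
```

```text
{'clock': 22.567, 'qpos': [-0.307, 0.11, 1.788, -0.0, 1.239, -1.96], 'eef_pos': [489.546, -153.839, 301.701], 'tcp_rot': [-3.14, 0.004, -3.059], 'contact_force': [1.525, -0.584, 0.33], 'opening': 1.0}
c [ 488.5 -154. ] size [ 66.5 150. ] long ang 0.079 n 17584
[-2.48, 28.58, 0.04] [-0.003, 0.007, 0.127]
```

View pics/w11.png

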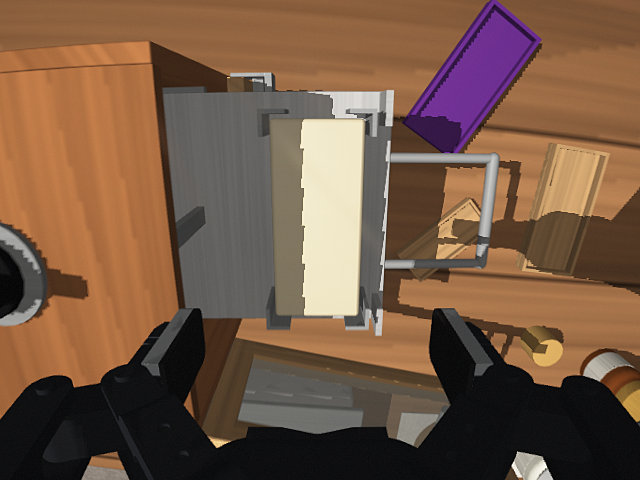

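View pics/sc5.png

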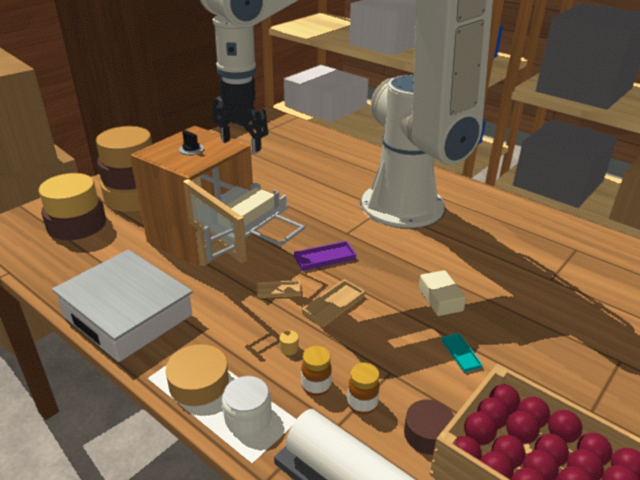

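>>> play_rows(rows=[[0, [-2.5, 28.6, 0], [0, 0, 0.127]], [0, [-2.5, 28.6, 0], [0, 0, 0.127]], [0, [-2.5, 28.6, 0], [0, 0, 0.127]], [0, [-2.5, 28.6, 0], [0, 0, 0.127]], [0, [-2.5, 28.6, 0], [0, 0, 0.127]], [0, [-2.5, 28.6, 0], [0, 0, 0.127]], [0, [-2.5, 28.6, 0], [0, 0, 0.127]], [0, [-2.5, 28.6, 0], [0, 0, 0.127]], [0, [-2.5, 28.6, 0], [0, 0, 0.127]]])

```text
clock: 23.47
eef_pos: [489.5, 135.1, 296.5]
tcp_rot: [-3.14, -0.001, 3.101]
contact_force: [-0.2, 0.0, 0.4]
opening: 0.996
```

Run:
```python
from h import *
st()
im,d,c=snap('wrist','w12'); P=cloud(c,d)
m=(np.hypot(P[...,0]-492,P[...,1]-133)<90); print('z',np.median(P[m&(P[...,2]>5)][:,2]))
rectz(P,492,133,120,4,30)
rectz(P,492,133,120,14,30)
```

```text
{'clock': 23.467, 'qpos': [0.267, 0.109, 1.801, -0.001, 1.233, -1.262], 'eef_pos': [489.541, 135.132, 296.454], 'tcp_rot': [-3.14, -0.001, 3.101], 'contact_force': [-0.181, 0.005, 0.444], 'opening': 0.996}
z 366.319860264415
c [491.1 132.5] size [ 66.4 150. ] long ang -0.043 n 8342
c [491.1 132.5] size [ 66.4 150. ] long ang -0.043 n 1526
```

View pics/w12.png

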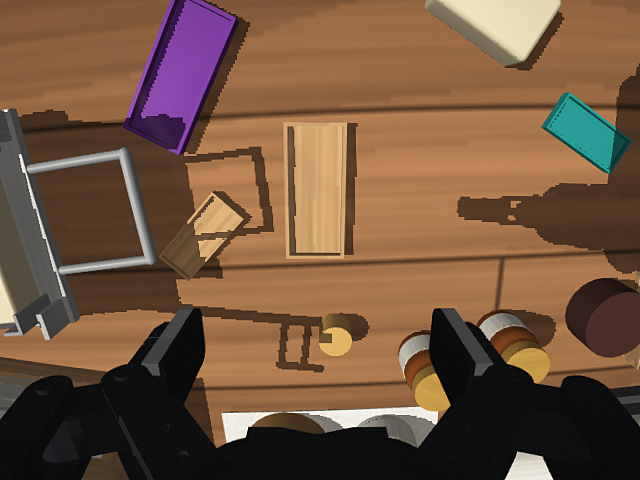

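Run:
```python
from h import *
rel([(491.3,132.5,100,np.pi-.043),(491.3,132.5,-3,np.pi-.043)])
```

```text
[-0.17, -0.07, 19.66] [-0.002, -0.0, 0.001]
[-0.18, -0.05, 29.96] [-0.002, -0.0, 0.001]
```

>>> play_rows(rows=[[0, [-0.1, 0, 4], [0, 0, 0]], [0, [-0.1, 0, 8], [0, 0, 0]], [0, [-0.1, 0, 12], [0, 0, 0]], [0, [-0.1, 0, 16], [0, 0, 0]], [0, [-0.1, 0, 20], [0, 0, 0]], [0, [-0.1, 0, 24], [0, 0, 0]], [0, [-0.1, 0, 27], [0, 0, 0]], [0, [-0.1, 0, 28.5], [0, 0, 0]], [0, [-0.1, 0, 29.3], [0, 0, 0]], [0, [-0.1, 0, 29.7], [0, 0, 0]], [0, [-0.1, 0, 29.7], [0, 0, 0]]])

```text
clock: 24.43
eef_pos: [492.0, 132.0, 0.8]
tcp_rot: [-3.14, 0.001, 3.096]
contact_force: [-0.3, 0.4, 0.4]
opening: 1.002
```

Run:
```python
from h import *
st()
im,d,c=snap('wrist','w13')
```

```text
{'clock': 24.433, 'qpos': [0.26, 0.521, 2.031, -0.003, 0.59, -1.262], 'eef_pos': [491.996, 132.047, 0.805], 'tcp_rot': [-3.14, 0.001, 3.096], 'contact_force': [-0.312, 0.354, 0.403], 'opening': 1.002}
```

View pics/w13.png

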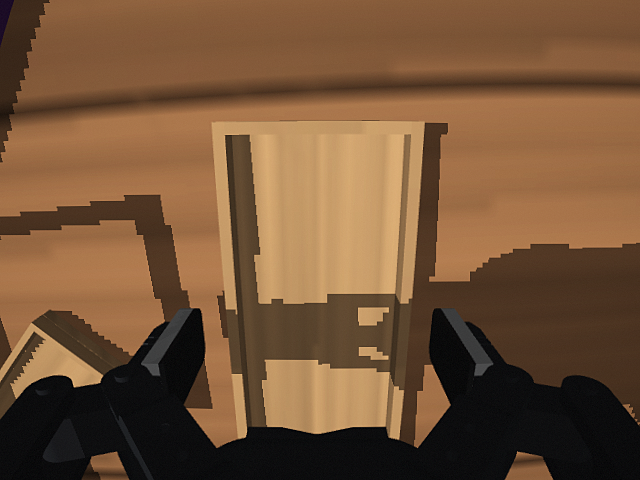

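>>> play_rows(rows=[[20, [0, -0.05, 0.1], [0, 0, 0]], [30, [0, -0.05, 0.2], [0, 0, 0]], [40, [0, -0.05, 0.3], [0, 0, 0]], [255, [0, -0.05, 0.3], [0, 0, 0]], [255, [0, -0.05, 0.3], [0, 0, 0]], [255, [0, -0.05, 0.3], [0, 0, 0]], [255, [0, -0.05, 0.3], [0, 0, 0]], [255, [0, -0.05, 0.3], [0, 0, 0]]], squeeze=35)

```text
clock: 25.15
eef_pos: [492.5, 132.6, -1.1]
tcp_rot: [-3.141, 0.003, 3.097]
contact_force: [-1.6, -0.6, 5.4]
opening: 0.762
```

Lift a bit and check the grip.

>>> play_rows(rows=[[255, [0, 0, -1], [0, 0, 0]], [255, [0, 0, -3], [0, 0, 0]], [255, [0, 0, -6], [0, 0, 0]], [255, [0, 0, -10], [0, 0, 0]], [255, [0, 0, -14], [0, 0, 0]], [255, [0, 0, -18], [0, 0, 0]], [255, [0, 0, -22], [0, 0, 0]], [255, [0, 0, -26], [0, 0, 0]], [255, [0, 0, -30], [0, 0, 0]], [255, [0, 0, -30], [0, 0, 0]]])

```text
clock: 25.98
eef_pos: [494.6, 133.7, 307.1]
tcp_rot: [3.139, 0.014, 3.097]
contact_force: [1.0, -0.0, -1.1]
opening: 0.758
```

Run:
```python
from h import *
s=st()
im,d,c=snap('wrist','w14'); P=cloud(c,d)
R0=R.from_euler('xyz',s['tcp_rot']); p=np.array(s['eef_pos'])
Q=R0.inv().apply((P-p).reshape(-1,3)).reshape(480,640,3)
m=(np.abs(Q[...,1])<33)&(Q[...,2]<15)&(Q[...,2]>-40)&(Q[...,0]>15)&(Q[...,0]<85)
q=Q[m]; print(m.sum(),q.max(0),q.min(0))
for x in (20,30,40,50,60,70): 
    k=m&(np.abs(Q[...,0]-x)<2); print(x,np.percentile(Q[k][:,2],[2,50,98]).round(1),np.percentile(Q[k][:,1],[0,100]).round(1))
k=m&(np.abs(Q[...,0]-72.5)<3); print(Q[k].max(0), np.percentile(Q[k][:,2],5))
rel([(489.3,-154,300,np.pi+.081)])
```

```text
{'clock': 25.983, 'qpos': [0.262, 0.099, 1.789, -0.001, 1.24, -1.264], 'eef_pos': [494.631, 133.722, 307.054], 'tcp_rot': [3.139, 0.014, 3.097], 'contact_force': [1.017, -0.018, -1.109], 'opening': 0.758}
35122 [76.08466975 32.99741602 -1.30014348] [ 15.00258926 -32.97696393 -21.82875493]
20 [-19.7  -9.2  -7.9] [-32.9  32.9]
30 [-19.8  -9.3  -8. ] [-32.9  33. ]
40 [-19.8  -9.3  -7.9] [-33.  33.]
50 [-19.8  -9.4  -8. ] [-32.9  33. ]
60 [-19.8  -9.4  -8. ] [-33.   32.9]
70 [-20.   -9.5  -8.1] [-33.   32.9]
[75.49745571 32.98075556 -7.35767177] -20.21193089206142
[-0.86, -28.73, 0.29] [0.001, 0.01, -0.126]
```

View pics/w14.png

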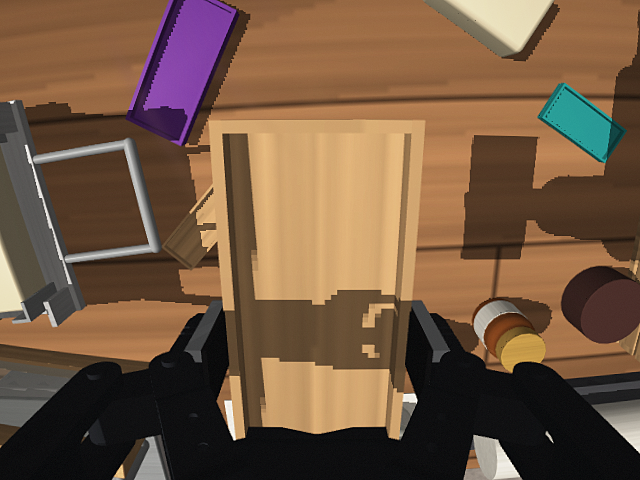

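>>> play_rows(rows=[[255, [-0.1, -2, 0.2], [0, 0.01, -0.01]], [255, [-0.2, -5, 0.2], [0, 0.01, -0.02]], [255, [-0.3, -8.5, 0.2], [0, 0.01, -0.04]], [255, [-0.4, -12, 0.2], [0, 0.01, -0.05]], [255, [-0.5, -15.5, 0.2], [0, 0.01, -0.07]], [255, [-0.6, -19, 0.2], [0, 0.01, -0.08]], [255, [-0.7, -22.5, 0.2], [0, 0.01, -0.1]], [255, [-0.8, -25.5, 0.2], [0, 0.01, -0.12]], [255, [-0.9, -27.7, 0.2], [0, 0.01, -0.126]], [255, [-0.9, -28.7, 0.2], [0, 0.01, -0.126]], [255, [-0.9, -28.7, 0.2], [0, 0.01, -0.126]], [255, [-0.9, -28.7, 0.2], [0, 0.01, -0.126]]])

```text
clock: 27.03
eef_pos: [487.0, -153.9, 295.7]
tcp_rot: [3.141, -0.01, -3.062]
contact_force: [-0.3, 0.7, -1.6]
opening: 0.761
```

Run:
```python
from h import *
s=st()
rel([(489.1,-153.8,230,np.pi+.081),(489.1,-153.8,205,np.pi+.081)])
```

```text
{'clock': 27.033, 'qpos': [-0.307, 0.119, 1.792, -0.003, 1.24, -1.957], 'eef_pos': [487.038, -153.909, 295.667], 'tcp_rot': [3.141, -0.01, -3.062], 'contact_force': [-0.267, 0.726, -1.624], 'opening': 0.761}
[-0.27, -0.01, 6.56] [0.001, -0.01, -0.001]
[-0.29, -0.01, 9.06] [0.001, -0.01, -0.001]
```

>>> play_rows(rows=[[255, [-0.2, 0, 2], [0, -0.01, 0]], [255, [-0.25, 0, 4.5], [0, -0.01, 0]], [255, [-0.25, 0, 7], [0, -0.01, 0]], [255, [-0.25, 0, 8.5], [0, -0.01, 0]], [255, [-0.25, 0, 9.3], [0, -0.01, 0]], [255, [-0.25, 0, 9.3], [0, -0.01, 0]], [255, [-0.25, 0, 9.3], [0, -0.01, 0]]])

```text
clock: 27.62
eef_pos: [489.6, -153.4, 203.7]
tcp_rot: [-3.141, 0.002, -3.06]
contact_force: [0.7, 0.0, -0.5]
opening: 0.76
```

Run:
```python
from h import *
s=st()
im,d,c=snap('wrist','w15'); P=cloud(c,d)
R0=R.from_euler('xyz',s['tcp_rot']); p=np.array(s['eef_pos'])
Q=R0.inv().apply((P-p).reshape(-1,3)).reshape(480,640,3)
m=(np.abs(P[...,2]-175)<3)&(Q[...,0]>60)&(Q[...,0]<95)
for a,b in((-60,0),(0,60)):
    k=m&(Q[...,1]>a)&(Q[...,1]<b); q=Q[k]; print(k.sum(),q.min(0).round(1),q.max(0).round(1))
m=(np.abs(Q[...,2]+19.8)<3)&(np.abs(Q[...,1])<36)&(Q[...,0]>15)&(Q[...,0]<85); print(Q[m].min(0),Q[m].max(0))
```

```text
{'clock': 27.617, 'qpos': [-0.307, 0.209, 1.899, 0.001, 1.032, -1.96], 'eef_pos': [489.602, -153.411, 203.651], 'tcp_rot': [-3.141, 0.002, -3.06], 'contact_force': [0.728, 0.017, -0.494], 'opening': 0.76}
385 [ 75.8 -40.1  26.5] [ 82.3 -21.7  31.4]
381 [76.5 21.1 26.7] [82.2 39.3 31. ]
[ 15.01029951 -33.14469861 -21.76972806] [ 76.04630424  33.51427734 -16.80380208]
```

View pics/w15.png

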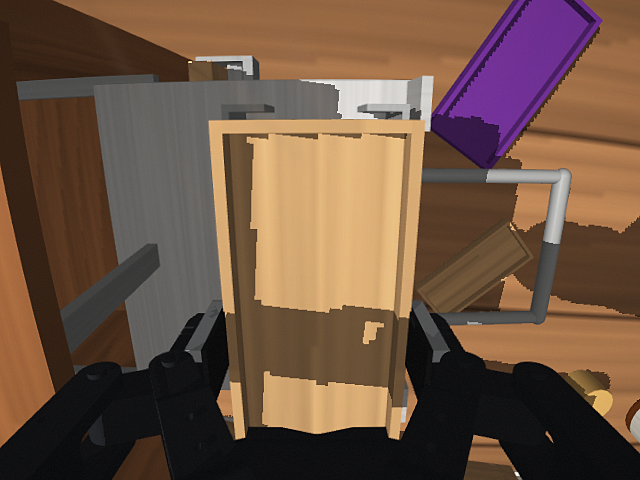

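>>> play_rows(rows=[[255, [0, -0.05, 0.6], [0, 0, 0]], [255, [0, -0.05, 1.3], [0, 0, 0]], [255, [0, -0.05, 2], [0, 0, 0]], [255, [0, -0.05, 2.7], [0, 0, 0]], [255, [0, -0.05, 3.3], [0, 0, 0]], [255, [0, -0.05, 3.6], [0, 0, 0]], [255, [0, -0.05, 3.7], [0, 0, 0]], [255, [0, -0.05, 3.8], [0, 0, 0]], [255, [0, -0.05, 3.8], [0, 0, 0]]])

```text
clock: 28.42
eef_pos: [489.1, -154.8, 165.8]
tcp_rot: [-3.141, 0.001, -3.06]
contact_force: [-3.7, 1.0, 7.3]
opening: 0.76
```

>>> play_rows(rows=[[40, [0, 0, 0], [0, 0, 0]], [20, [0, 0, 0], [0, 0, 0]], [0, [0, 0, 0], [0, 0, 0]], [0, [0, 0, 0], [0, 0, 0]], [0, [0, 0, 0], [0, 0, 0]], [0, [0, 0, -2], [0, 0, 0]], [0, [0, 0, -5], [0, 0, 0]], [0, [0, 0, -9], [0, 0, 0]], [0, [0, 0, -13], [0, 0, 0]], [0, [0, 0, -15], [0, 0, 0]], [0, [0, 0, -15], [0, 0, 0]]])

```text
clock: 29.33
eef_pos: [491.6, -155.5, 320.7]
tcp_rot: [-3.138, 0.01, -3.06]
contact_force: [0.3, -0.1, 0.7]
opening: 1.002
```

Run:
```python
from h import *
st()
im,d,c=snap('wrist','w16'); P=cloud(c,d)
rectz(P,488,-153,110,180,192)
m=(np.hypot(P[...,0]-488,P[...,1]+153)<20)&(P[...,2]<200); print(np.median(P[m][:,2]))
rel([(665,149.4,300,np.pi)])
```

```text
{'clock': 29.333, 'qpos': [-0.309, 0.096, 1.762, 0.0, 1.273, -1.961], 'eef_pos': [491.65, -155.465, 320.694], 'tcp_rot': [-3.138, 0.01, -3.06], 'contact_force': [0.335, -0.14, 0.665], 'opening': 1.002}
c [ 488.4 -154.8] size [ 66.5 151.1] long ang 0.081 n 3531
174.91361810787333
[-19.85, 28.94, 1.84] [-0.002, 0.007, 0.081]
```

View pics/w16.png

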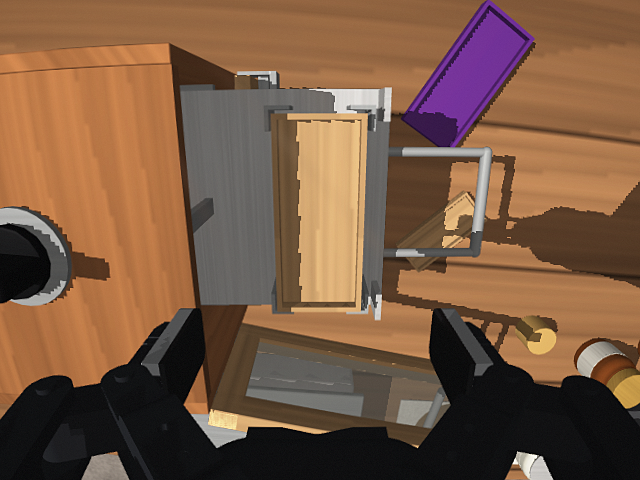

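>>> play_rows(rows=[[0, [-19.9, 28.9, 0], [0, 0, 0.08]], [0, [-19.9, 28.9, 0], [0, 0, 0.08]], [0, [-19.9, 28.9, 0], [0, 0, 0.08]], [0, [-19.9, 28.9, 0], [0, 0, 0.08]], [0, [-19.9, 28.9, 0], [0, 0, 0.08]], [0, [-19.9, 28.9, 0], [0, 0, 0.08]], [0, [-19.9, 28.9, 0], [0, 0, 0.08]], [0, [-19.9, 28.9, 0], [0, 0, 0.08]], [0, [-19.9, 28.9, 0], [0, 0, 0.08]], [0, [-19.9, 28.9, 0], [0, 0, 0.08]], [0, [-19.9, 28.9, 0], [0, 0, 0.08]]])

```text
clock: 30.3
eef_pos: [663.5, 150.2, 313.0]
tcp_rot: [-3.14, -0.002, -3.139]
contact_force: [0.3, -0.8, -0.5]
opening: 0.997
```

Run:
```python
from h import *
st()
im,d,c=snap('wrist','w17'); P=cloud(c,d)
m=(np.hypot(P[...,0]-665,P[...,1]-149)<60)&(P[...,2]>31)&(P[...,2]<42); print(m.sum(),cv2.minEnclosingCircle(P[m][:,:2].astype(np.float32)),P[m].mean(0))
snap('scene','sc6')
```

```text
{'clock': 30.3, 'qpos': [0.221, 0.381, 1.411, -0.001, 1.351, -1.353], 'eef_pos': [663.523, 150.164, 313.048], 'tcp_rot': [-3.14, -0.002, -3.139], 'contact_force': [0.322, -0.783, -0.486], 'opening': 0.997}
1048 ((664.5829467773438, 149.3505859375), 19.988059997558594) [663.97184997 149.3482437   35.85087493]
```

View pics/w17.png

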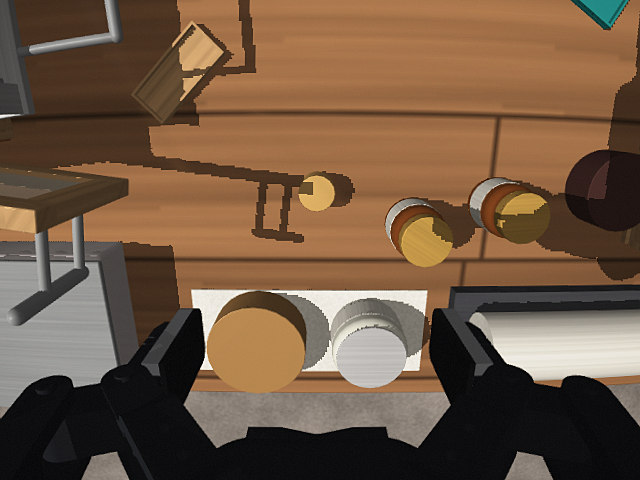

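View pics/sc6.png

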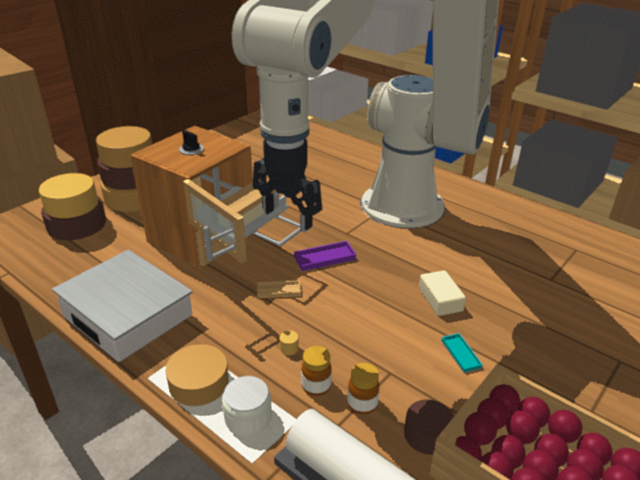

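Run:
```python
from h import *
rel([(664.6,149.4,10,np.pi)])
```

```text
[-0.14, 0.12, 30.42] [-0.001, -0.0, 0.001]
```

>>> play_rows(rows=[[40, [-0.1, 0.1, 4], [0, 0, 0]], [40, [-0.1, 0.1, 8], [0, 0, 0]], [40, [-0.1, 0.1, 12], [0, 0, 0]], [40, [-0.1, 0.1, 16], [0, 0, 0]], [40, [-0.1, 0.1, 20], [0, 0, 0]], [40, [-0.1, 0.1, 23], [0, 0, 0]], [40, [-0.1, 0.1, 26], [0, 0, 0]], [40, [-0.1, 0.1, 28.5], [0, 0, 0]], [40, [-0.1, 0.1, 30.1], [0, 0, 0]], [40, [-0.1, 0.1, 30.3], [0, 0, 0]], [40, [-0.1, 0.1, 30.3], [0, 0, 0]]])

```text
clock: 31.32
eef_pos: [664.6, 149.0, 11.9]
tcp_rot: [-3.141, -0.0, 3.141]
contact_force: [-0.1, -0.4, -0.2]
opening: 0.84
```

Run:
```python
from h import *
st()
im,d,c=snap('wrist','w18')
```

```text
{'clock': 31.317, 'qpos': [0.219, 0.685, 1.635, -0.001, 0.822, -1.351], 'eef_pos': [664.626, 148.957, 11.881], 'tcp_rot': [-3.141, -0.0, 3.141], 'contact_force': [-0.082, -0.352, -0.215], 'opening': 0.84}
```

View pics/w18.png

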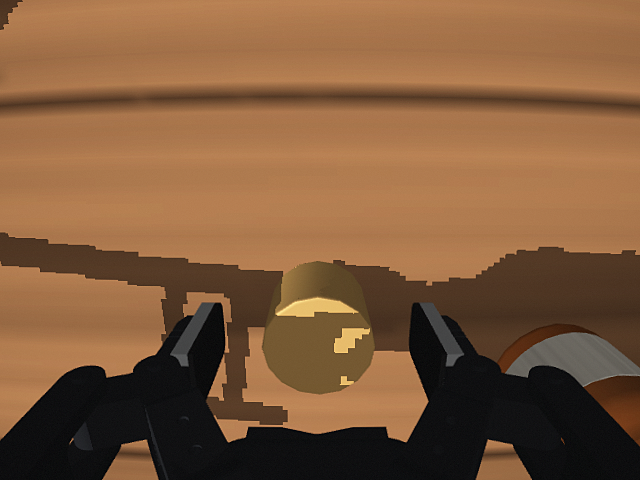

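>>> play_rows(rows=[[255, [0, 0, 0.15], [0, 0, 0]], [255, [0, 0, 0.15], [0, 0, 0]], [255, [0, 0, 0.15], [0, 0, 0]], [255, [0, 0, 0.15], [0, 0, 0]], [255, [0, 0, 0.15], [0, 0, 0]], [255, [0, 0, 0.15], [0, 0, 0]], [255, [0, 0, -2], [0, 0, 0]], [255, [0, 0, -6], [0, 0, 0]], [255, [0, 0, -10], [0, 0, 0]], [255, [0, 0, -14], [0, 0, 0]], [255, [0, 0, -18], [0, 0, 0]], [255, [0, 0, -22], [0, 0, 0]]], squeeze=25)

```text
clock: 32.37
eef_pos: [664.9, 150.5, 235.3]
tcp_rot: [-3.142, 0.003, -3.14]
contact_force: [1.8, 0.9, -1.2]
opening: 0.456
```

>>> play_rows(rows=[[255, [0, 0, -4], [0, 0, 0]], [255, [0, 0, -7], [0, 0, 0]], [255, [0, 0, -7], [0, 0, 0]], [255, [0, 0, -7], [0, 0, 0]]])

```text
clock: 32.7
eef_pos: [666.0, 150.8, 305.6]
tcp_rot: [3.141, 0.007, -3.14]
contact_force: [0.6, -0.5, -1.0]
opening: 0.46
```

Run:
```python
from h import *
s=st()
im,d,c=snap('wrist','w19'); P=cloud(c,d)
R0=R.from_euler('xyz',s['tcp_rot']); p=np.array(s['eef_pos'])
Q=R0.inv().apply((P-p).reshape(-1,3)).reshape(480,640,3)
m=(np.abs(Q[...,1])<25)&(np.abs(Q[...,0])<25)&(Q[...,2]<8)&(Q[...,2]>-45)
q=Q[m]; print(m.sum(),np.percentile(q,[1,50,99],axis=0).round(1))
k=m&(Q[...,2]<-18); print(cv2.minEnclosingCircle(Q[k][:,:2].astype(np.float32)), np.median(Q[k][:,2]))
rel([(488.4,-154.3,300,np.pi+.081)])
```

```text
{'clock': 32.7, 'qpos': [0.221, 0.385, 1.421, -0.001, 1.329, -1.351], 'eef_pos': [666.042, 150.753, 305.577], 'tcp_rot': [3.141, 0.007, -3.14], 'contact_force': [0.604, -0.517, -0.993], 'opening': 0.46}
15367 [[-15.8 -24.1 -42.6]
 [  8.3  -0.1 -23. ]
 [ 21.2  24.1   5.8]]
((4.1314897537231445, -0.04953503981232643), 26.373746871948242) -23.276962786365427
[17.7, -30.46, 0.27] [-0.0, 0.003, -0.08]
```

View pics/w19.png

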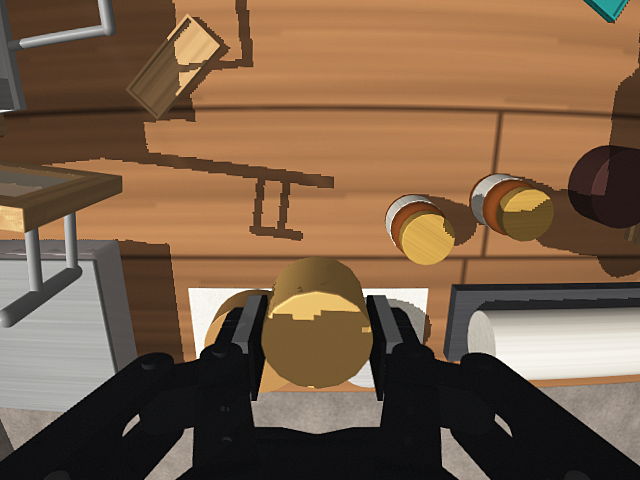

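>>> play_rows(rows=[[255, [1, -1.7, 0], [0, 0, 0]], [255, [2.7, -4.6, 0], [0, 0, -0.02]], [255, [4.5, -7.7, 0], [0, 0, -0.03]], [255, [6.3, -10.8, 0], [0, 0, -0.04]], [255, [8.1, -13.9, 0], [0, 0, -0.05]], [255, [9.9, -17, 0], [0, 0, -0.06]], [255, [11.7, -20.1, 0], [0, 0, -0.07]], [255, [13.5, -23.2, 0], [0, 0, -0.08]], [255, [15.3, -26.3, 0], [0, 0, -0.08]], [255, [16.7, -28.8, 0], [0, 0, -0.08]], [255, [17.5, -30.2, 0], [0, 0, -0.08]], [255, [17.7, -30.4, 0], [0, 0, -0.08]]])

```text
clock: 33.75
eef_pos: [486.1, -155.6, 300.6]
tcp_rot: [3.142, -0.002, -3.063]
contact_force: [0.5, 0.4, -0.7]
opening: 0.459
```

>>> play_rows(rows=[[255, [0, 0, 0], [0, 0, 0]], [255, [0, 0, 0], [0, 0, 0]]])

```text
clock: 33.92
eef_pos: [488.3, -153.1, 301.4]
tcp_rot: [3.141, 0.0, -3.061]
contact_force: [-1.0, -0.2, -0.0]
opening: 0.457
```

Run:
```python
from h import *
s=st()
im,d,c=snap('wrist','w20')
rel([(488.4,-154.3,220,np.pi+.081),(488.4,-154.3,190,np.pi+.081)])
```

```text
{'clock': 33.917, 'qpos': [-0.307, 0.11, 1.788, 0.001, 1.243, -1.959], 'eef_pos': [488.328, -153.119, 301.361], 'tcp_rot': [3.141, 0.0, -3.061], 'contact_force': [-0.963, -0.193, -0.042], 'opening': 0.457}
[0.04, -0.14, 8.16] [0.0, 0.001, 0.001]
[0.05, -0.15, 11.16] [0.0, 0.001, 0.001]
```

View pics/w20.png

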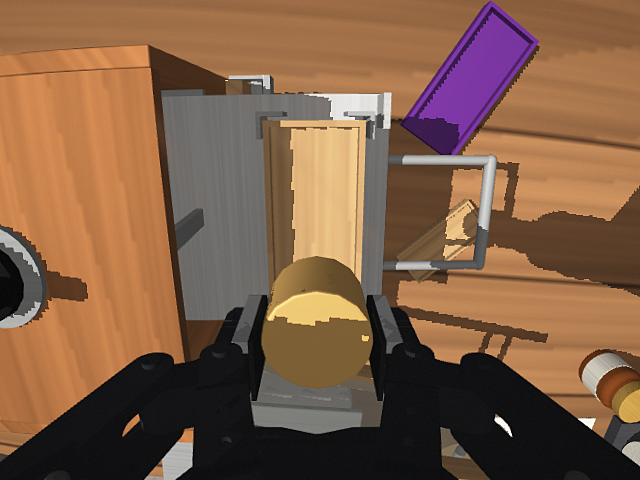

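>>> play_rows(rows=[[255, [0, -0.1, 2], [0, 0, 0]], [255, [0, -0.1, 4.5], [0, 0, 0]], [255, [0, -0.1, 7], [0, 0, 0]], [255, [0, -0.1, 9], [0, 0, 0]], [255, [0, -0.1, 10.4], [0, 0, 0]], [255, [0, -0.1, 11], [0, 0, 0]], [255, [0, -0.1, 11.2], [0, 0, 0]], [255, [0, -0.1, 11.3], [0, 0, 0]], [255, [0, -0.1, 11.3], [0, 0, 0]]])

```text
clock: 34.72
eef_pos: [489.5, -154.6, 190.0]
tcp_rot: [-3.141, 0.003, -3.06]
contact_force: [0.4, -0.3, -0.0]
opening: 0.458
```

>>> play_rows(rows=[[255, [0, 0, 0.1], [0, 0, 0]], [255, [0, 0, 0.2], [0, 0, 0]], [255, [0, 0, 0.25], [0, 0, 0]], [255, [0, 0, 0.25], [0, 0, 0]]])

```text
clock: 35.05
eef_pos: [489.2, -154.9, 187.6]
tcp_rot: [-3.141, 0.003, -3.061]
contact_force: [-1.2, 0.1, 3.9]
opening: 0.456
```

Touching the board. Release gently and rise.

>>> play_rows(rows=[[125, [0, 0, 0], [0, 0, 0]], [115, [0, 0, 0], [0, 0, 0]], [100, [0, 0, 0], [0, 0, 0]], [80, [0, 0, 0], [0, 0, 0]], [60, [0, 0, 0], [0, 0, 0]], [60, [0, 0, 0], [0, 0, 0]], [60, [0, 0, -1], [0, 0, 0]], [60, [0, 0, -3], [0, 0, 0]], [60, [0, 0, -6], [0, 0, 0]], [60, [0, 0, -10], [0, 0, 0]], [60, [0, 0, -14], [0, 0, 0]], [60, [0, 0, -17], [0, 0, 0]]])

```text
clock: 36.05
eef_pos: [488.8, -154.8, 361.1]
tcp_rot: [-3.14, 0.005, -3.06]
contact_force: [1.0, -0.5, -0.3]
opening: 0.765
```

Run:
```python
from h import *
s=st()
im,d,c=snap('wrist','w21');P=cloud(c,d)
m=(np.hypot(P[...,0]-488,P[...,1]+153)<45)&(P[...,2]>206)&(P[...,2]<220); print(m.sum(),cv2.minEnclosingCircle(P[m][:,:2].astype(np.float32)),P[m].mean(0))
snap('top','top6'); snap('scene','sc7')
rel([(477,-11.5,352,np.pi+.081)])
```

```text
{'clock': 36.05, 'qpos': [-0.31, 0.068, 1.706, 0.0, 1.363, -1.962], 'eef_pos': [488.809, -154.812, 361.052], 'tcp_rot': [-3.14, 0.005, -3.06], 'contact_force': [1.044, -0.475, -0.3], 'opening': 0.765}
2028 ((487.4698486328125, -155.00106811523438), 20.033784866333008) [ 486.69319668 -155.13502855  210.74268621]
[0.1, 14.42, 0.79] [-0.003, 0.007, 0.0]
```

View pics/w21.png

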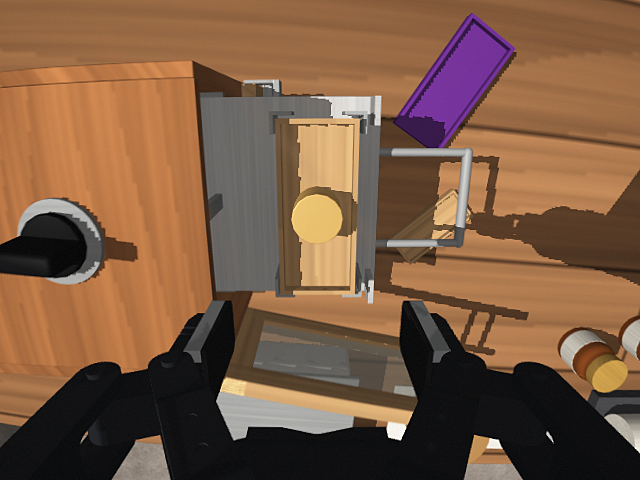

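View pics/top6.png

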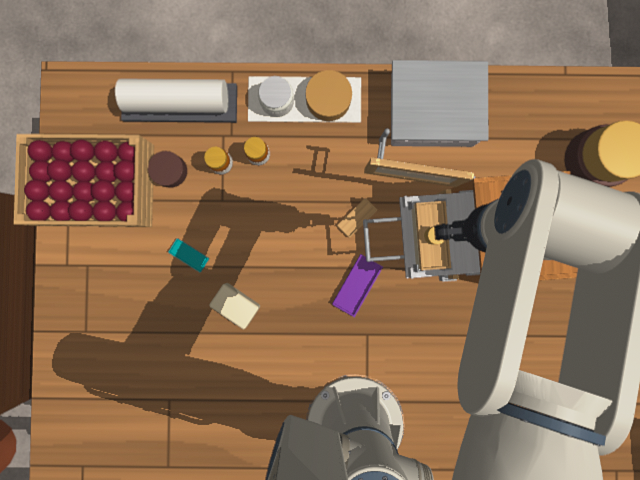

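>>> play_rows(rows=[[120, [0.1, 5, 0.5], [0, 0.007, 0]], [120, [0.1, 9, 0.5], [0, 0.007, 0]], [120, [0.1, 13, 0.5], [0, 0.007, 0]], [120, [0.1, 14.3, 0.5], [0, 0.007, 0]], [120, [0.1, 14.3, 0.5], [0, 0.007, 0]], [120, [0.1, 14.3, 0.5], [0, 0.007, 0]], [120, [0.1, 14.3, 0.5], [0, 0.007, 0]]])

```text
clock: 36.78
eef_pos: [475.6, -12.6, 351.1]
tcp_rot: [-3.141, -0.007, -3.06]
contact_force: [-0.6, -0.1, 0.0]
opening: 0.533
```

Run:
```python
from h import *
s=st()
im,d,c=snap('wrist','w22')
for a in (-40,40): print(w2px(c,(477.1+a*.9966,-12.2+a*.083,127)).round(1))
crop('w22',240,120,420,280,'w22c',4)
rel([(477,-12,115,np.pi+.081)])
```

```text
{'clock': 36.783, 'qpos': [-0.029, 0.017, 1.781, -0.002, 1.35, -1.681], 'eef_pos': [475.592, -12.624, 351.098], 'tcp_rot': [-3.141, -0.007, -3.06], 'contact_force': [-0.6, -0.062, 0.018], 'opening': 0.533}
[316.9 162.6]
[317.1 245.1]
[-0.28, 0.1, 23.62] [-0.001, -0.006, -0.0]
```

View pics/w22.png

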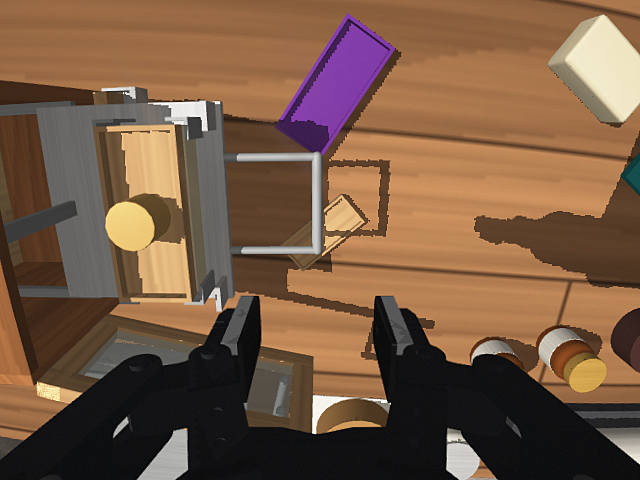

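Bar spans (320,157)–(319,250), well aligned with the jaws. Descend, grip.

>>> play_rows(rows=[[120, [-0.2, 0.1, 4], [0, -0.006, 0]], [120, [-0.2, 0.1, 8], [0, -0.006, 0]], [120, [-0.2, 0.1, 12], [0, -0.006, 0]], [120, [-0.2, 0.1, 16], [0, -0.006, 0]], [120, [-0.2, 0.1, 20], [0, -0.006, 0]], [120, [-0.25, 0.1, 22.5], [0, -0.006, 0]], [120, [-0.25, 0.1, 23.5], [0, -0.006, 0]], [120, [-0.25, 0.1, 23.5], [0, -0.006, 0]], [255, [-0.25, 0.1, 23.5], [0, -0.006, 0]], [255, [-0.25, 0.1, 23.5], [0, -0.006, 0]], [255, [-0.25, 0.1, 23.5], [0, -0.006, 0]], [255, [-0.25, 0.1, 23.5], [0, -0.006, 0]]], squeeze=40)

```text
clock: 37.83
eef_pos: [478.7, -12.0, 118.7]
tcp_rot: [-3.14, 0.004, -3.06]
contact_force: [-0.4, -5.9, 4.4]
opening: 0.099
```

>>> play_rows(rows=[[255, [0, -0.2, 0], [0, 0, 0]], [255, [0, -0.6, 0], [0, 0, 0]], [255, [0, -1.2, 0], [0, 0, 0]], [255, [0, -1.9, 0], [0, 0, 0]], [255, [0, -2.7, 0], [0, 0, 0]], [255, [0, -3.5, 0], [0, 0, 0]], [255, [0, -4.3, 0], [0, 0, 0]], [255, [0, -5.1, 0], [0, 0, 0]], [255, [0, -5.9, 0], [0, 0, 0]], [255, [0, -6.7, 0], [0, 0, 0]], [255, [0, -7.4, 0], [0, 0, 0]], [255, [0, -8.0, 0], [0, 0, 0]]])

```text
clock: 38.83
eef_pos: [485.4, -91.3, 118.7]
tcp_rot: [-3.141, 0.005, -3.061]
contact_force: [1.5, 3.3, 5.3]
opening: 0.097
```

Run:
```python
from h import *
s=st(); p=s['eef_pos']; print(p[0]-488.07,p[1]+141.85)
im,d,c=snap('wrist','w23')
```

```text
{'clock': 38.833, 'qpos': [-0.189, 0.296, 2.013, 0.001, 0.828, -1.842], 'eef_pos': [485.359, -91.321, 118.682], 'tcp_rot': [-3.141, 0.005, -3.061], 'contact_force': [1.499, 3.256, 5.284], 'opening': 0.097}
-2.710584134537271 50.52851590517338
```

View pics/w23.png

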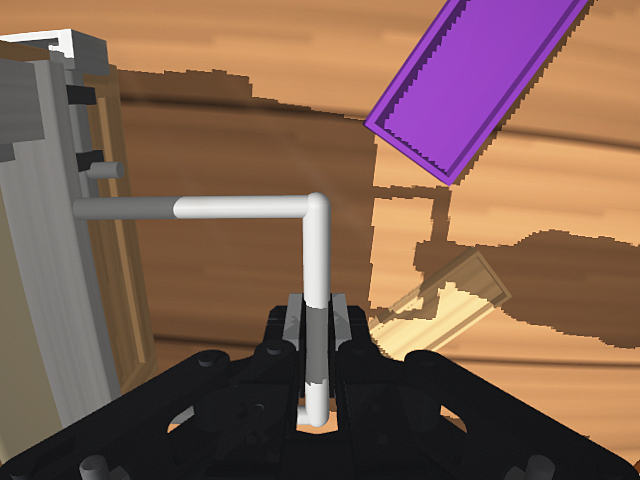

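>>> play_rows(rows=[[255, [0, -0.6, 0], [0, 0, 0]], [255, [0, -1.3, 0], [0, 0, 0]], [255, [0, -2.0, 0], [0, 0, 0]], [255, [0, -2.7, 0], [0, 0, 0]], [255, [0, -3.3, 0], [0, 0, 0]], [255, [0, -3.9, 0], [0, 0, 0]], [255, [0, -4.4, 0], [0, 0, 0]], [255, [0, -4.7, 0], [0, 0, 0]], [255, [0, -4.9, 0], [0, 0, 0]], [255, [0, -5.1, 0], [0, 0, 0]], [255, [0, -5.3, 0], [0, 0, 0]], [255, [0, -5.4, 0], [0, 0, 0]]])

```text
clock: 39.88
eef_pos: [489.6, -142.0, 118.6]
tcp_rot: [3.137, 0.005, -3.063]
contact_force: [3.7, 25.7, 11.0]
opening: 0.096
```

>>> play_rows(rows=[[255, [0, -0.1, 0], [0, 0, 0]], [255, [0, -0.1, 0], [0, 0, 0]], [255, [0, -0.1, 0], [0, 0, 0]]])

```text
clock: 40.13
eef_pos: [489.6, -142.0, 118.6]
tcp_rot: [3.136, 0.004, -3.063]
contact_force: [3.9, 25.2, 11.7]
opening: 0.096
```

>>> play_rows(rows=[[255, [0, 0.25, 0], [0, 0, 0]], [120, [0, 0.25, 0], [0, 0, 0]], [120, [0, 0.25, 0], [0, 0, 0]], [120, [0, 0.25, 0], [0, 0, 0]], [120, [0, 0.25, -2], [0, 0, 0]], [120, [0, 0.25, -6], [0, 0, 0]], [120, [0, 0.25, -10], [0, 0, 0]], [120, [0, 0.25, -14], [0, 0, 0]], [120, [0, 0.25, -18], [0, 0, 0]], [120, [0, 0.25, -22], [0, 0, 0]], [120, [0, 0.25, -26], [0, 0, 0]], [120, [0, 0.25, -28], [0, 0, 0]]])

```text
clock: 41.13
eef_pos: [488.4, -143.8, 402.2]
tcp_rot: [-3.139, 0.006, -3.061]
contact_force: [1.0, -0.8, -0.2]
opening: 0.527
```

Run:
```python
from h import *
s=st()
snap('wrist','w24'); snap('scene','sc8'); crop('sc8',120,110,320,280,'sc8c',4)
rel([(503.5,-325.5,395,1.575)])
```

```text
{'clock': 41.133, 'qpos': [-0.289, 0.04, 1.649, -0.0, 1.445, -1.94], 'eef_pos': [488.427, -143.842, 402.168], 'tcp_rot': [-3.139, 0.006, -3.061], 'contact_force': [0.964, -0.823, -0.226], 'opening': 0.527}
[0.03, -18.21, 0.69] [0.004, 0.008, 1.647]
```

View pics/w24.png

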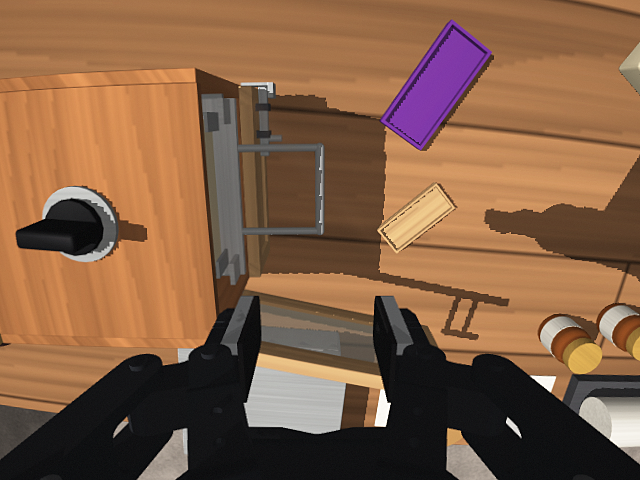

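View pics/sc8c.png

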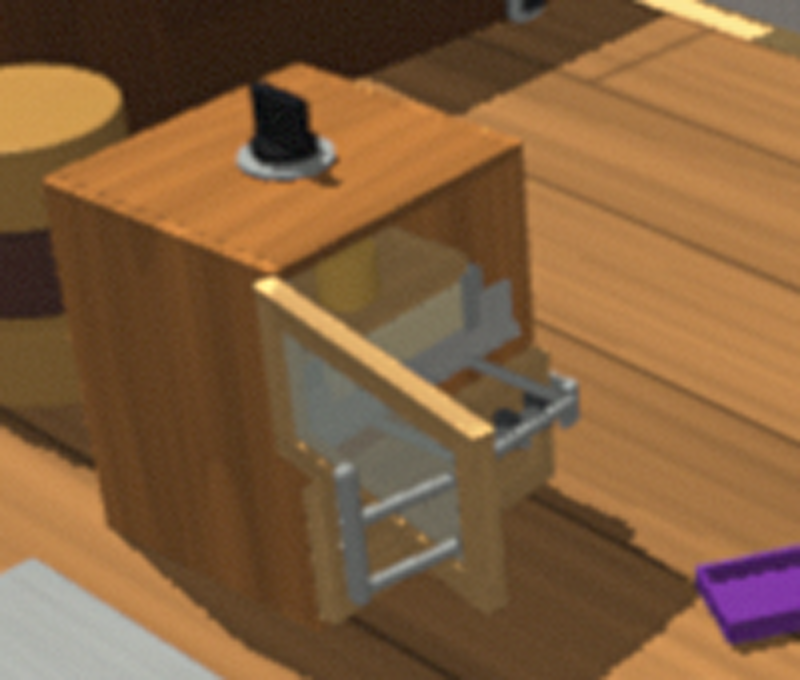

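>>> play_rows(rows=[[60, [0, -18.2, 0.4], [0, 0.005, 1.647]], [60, [0, -18.2, 0.4], [0, 0.005, 1.647]], [60, [0, -18.2, 0.4], [0, 0.005, 1.647]], [60, [0, -18.2, 0.4], [0, 0.005, 1.647]], [60, [0, -18.2, 0.4], [0, 0.005, 1.647]], [60, [0, -18.2, 0.4], [0, 0.005, 1.647]], [60, [0, -18.2, 0.4], [0, 0.005, 1.647]], [60, [0, -18.2, 0.4], [0, 0.005, 1.647]], [60, [0, -18.2, 0.4], [0, 0.005, 1.647]], [60, [0, -18.2, 0.4], [0, 0.005, 1.647]], [60, [0, -18.2, 0.4], [0, 0.005, 1.647]], [60, [0, -18.2, 0.4], [0, 0.005, 1.647]]])

```text
clock: 42.23
eef_pos: [501.7, -324.6, 391.2]
tcp_rot: [-3.137, -0.004, 1.716]
contact_force: [-0.5, 0.4, 0.7]
opening: 0.76
```

>>> play_rows(rows=[[60, [0, 0, 0], [0, 0, 0.18]], [60, [0, 0, 0], [0, 0, 0.18]], [60, [0, 0, 0], [0, 0, 0.18]], [60, [0, 0, 0], [0, 0, 0.18]]])

```text
clock: 42.57
eef_pos: [501.9, -324.6, 391.7]
tcp_rot: [-3.137, -0.003, 1.545]
contact_force: [1.0, -0.5, 0.5]
opening: 0.765
```

Run:
```python
from h import *
s=st()
im,d,c=snap('wrist','w25'); P=cloud(c,d)
m=(np.abs(P[...,0]-504)<40)&(np.abs(P[...,1]+324)<40)&(P[...,2]>300)&(P[...,2]<312)
print(m.sum(),cv2.minAreaRect(P[m][:,:2].astype(np.float32)))
rel([(503.5,-325.4,281.5,1.575)])
```

```text
{'clock': 42.567, 'qpos': [-0.577, 0.204, 1.483, 0.0, 1.459, -0.551], 'eef_pos': [501.906, -324.59, 391.741], 'tcp_rot': [-3.137, -0.003, 1.545], 'contact_force': [0.995, -0.511, 0.454], 'opening': 0.765}
1515 ((503.1808776855469, -325.945068359375), (14.000387191772461, 44.52873992919922), 0.22743582725524902)
[-0.11, 0.19, 11.05] [-0.004, -0.003, -0.03]
```

>>> play_rows(rows=[[60, [-0.1, 0.15, 2], [0, 0, -0.03]], [60, [-0.1, 0.15, 5], [0, 0, -0.03]], [60, [-0.1, 0.15, 8], [0, 0, -0.03]], [60, [-0.1, 0.15, 10.3], [0, 0, -0.03]], [60, [-0.1, 0.15, 11], [0, 0, -0.03]], [60, [-0.1, 0.15, 11], [0, 0, -0.03]], [255, [-0.1, 0.15, 11], [0, 0, -0.03]], [255, [-0.1, 0.15, 11], [0, 0, -0.03]], [255, [-0.1, 0.15, 11], [0, 0, -0.03]], [255, [-0.1, 0.15, 11], [0, 0, -0.03]], [255, [-0.1, 0.15, 11], [0, 0, -0.03]]])

```text
clock: 43.53
eef_pos: [504.0, -325.7, 284.4]
tcp_rot: [-3.141, -0.001, 1.573]
contact_force: [-1.1, -0.0, 4.5]
opening: 0.156
```

Run:
```python
from h import *
s=st()
```

```text
{'clock': 43.533, 'qpos': [-0.576, 0.27, 1.629, 0.0, 1.245, -0.579], 'eef_pos': [503.977, -325.748, 284.406], 'tcp_rot': [-3.141, -0.001, 1.573], 'contact_force': [-1.105, -0.008, 4.535], 'opening': 0.156}
```

>>> play_rows(rows=[[255, [0, 0, 0], [0, 0, 0.11]], [255, [0, 0, 0], [0, 0, 0.22]], [255, [0, 0, 0], [0, 0, 0.33]], [255, [0, 0, 0], [0, 0, 0.44]], [255, [0, 0, 0], [0, 0, 0.55]], [255, [0, 0, 0], [0, 0, 0.66]], [255, [0, 0, 0], [0, 0, 0.77]], [255, [0, 0, 0], [0, 0, 0.88]], [255, [0, 0, 0], [0, 0, 0.99]], [255, [0, 0, 0], [0, 0, 1.1]], [255, [0, 0, 0], [0, 0, 1.2]], [255, [0, 0, 0], [0, 0, 1.26]]])

```text
clock: 44.53
eef_pos: [504.2, -326.0, 284.4]
tcp_rot: [-3.141, 0.0, 0.307]
contact_force: [-0.6, -0.2, 4.3]
opening: 0.153
```

>>> play_rows(rows=[[255, [0, 0, 0], [0, 0, 0.04]], [255, [0, 0, 0], [0, 0, 0.08]], [255, [0, 0, 0], [0, 0, 0.11]], [255, [0, 0, 0], [0, 0, 0.11]]])

```text
clock: 44.87
eef_pos: [504.2, -326.0, 284.4]
tcp_rot: [-3.141, 0.001, 0.203]
contact_force: [-1.9, -0.5, 5.4]
opening: 0.158
```

Run:
```python
from h import *
s=st(); print(s['wrist_torque'])
```

```text
{'clock': 44.867, 'qpos': [-0.576, 0.27, 1.629, -0.0, 1.244, 0.791], 'eef_pos': [504.154, -325.979, 284.446], 'tcp_rot': [-3.141, 0.001, 0.203], 'contact_force': [-1.936, -0.499, 5.405], 'opening': 0.158}
[-0.03770091  0.12744736  1.35294489]
```

>>> play_rows(rows=[[255, [0, 0, 0], [0, 0, -0.06]], [60, [0, 0, 0], [0, 0, -0.06]], [60, [0, 0, 0], [0, 0, -0.06]], [60, [0, 0, 0], [0, 0, -0.06]], [60, [0, 0, 0], [0, 0, -0.06]], [0, [0, 0, -3], [0, 0, -0.06]], [0, [0, 0, -7], [0, 0, -0.06]], [0, [0, 0, -11], [0, 0, -0.06]], [0, [0, 0, -12], [0, 0, -0.06]], [0, [0, 0, -12], [0, 0, -0.06]]])

```text
clock: 45.7
eef_pos: [505.2, -326.5, 407.2]
tcp_rot: [3.139, -0.003, 0.262]
contact_force: [-0.4, 0.0, -0.4]
opening: 0.999
```

Run:
```python
from h import *
s=st()
im,d,c=snap('wrist','w26'); P=cloud(c,d)
m=(np.abs(P[...,0]-504)<40)&(np.abs(P[...,1]+324)<40)&(P[...,2]>300)&(P[...,2]<312)
print(m.sum(),cv2.minAreaRect(P[m][:,:2].astype(np.float32)))
im,d,c=snap('top','top7'); crop('top7',330,90,600,300,'t7',3)
for z in (253,166):
    q=w2px(c,(702.4,-40,z)); print((q-[330,90])*3)
rel([(702.4,-40,400,-.135)])
```

```text
{'clock': 45.7, 'qpos': [-0.577, 0.2, 1.457, 0.001, 1.481, 0.732], 'eef_pos': [505.19, -326.505, 407.173], 'tcp_rot': [3.139, -0.003, 0.262], 'contact_force': [-0.414, 0.012, -0.447], 'opening': 0.999}
1351 ((503.6151123046875, -325.42529296875), (43.391178131103516, 13.714544296264648), 15.273310661315918)
[170.75884291 121.18729825]
[151.7663927  151.91791229]
[26.59, -22.43, 0.26] [-0.002, 0.002, 0.397]
```

View pics/t7.png

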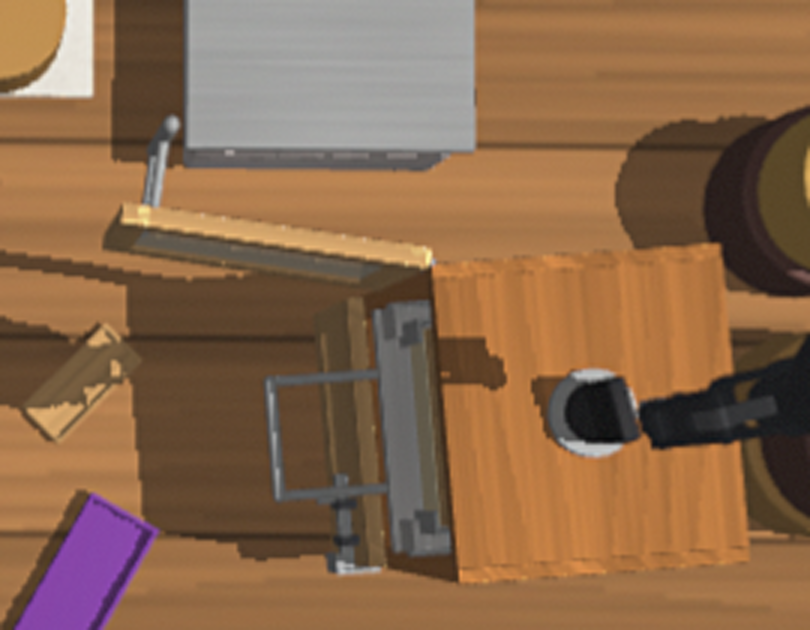

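>>> play_rows(rows=[[0, [26.6, -22.4, 0], [0, 0, 0.397]], [0, [26.6, -22.4, 0], [0, 0, 0.397]], [0, [26.6, -22.4, 0], [0, 0, 0.397]], [0, [26.6, -22.4, 0], [0, 0, 0.397]], [0, [26.6, -22.4, 0], [0, 0, 0.397]], [0, [26.6, -22.4, 0], [0, 0, 0.397]], [0, [26.6, -22.4, 0], [0, 0, 0.397]], [0, [26.6, -22.4, 0], [0, 0, 0.397]], [0, [26.6, -22.4, 0], [0, 0, 0.397]], [0, [26.6, -22.4, 0], [0, 0, 0.397]], [0, [26.6, -22.4, 0], [0, 0, 0.397]], [0, [26.6, -22.4, 0], [0, 0, 0.397]]])

```text
clock: 46.8
eef_pos: [701.8, -40.8, 401.2]
tcp_rot: [-3.14, 0.006, -0.134]
contact_force: [-0.0, 0.3, -0.7]
opening: 1.001
```

Run:
```python
from h import *
s=st()
im,d,c=snap('wrist','w27')
for z in (253,166): print(w2px(c,(702,-40.4,z)).round(1))
rel([(702,-40.4,214,-.135)])
```

```text
{'clock': 46.8, 'qpos': [-0.061, 0.384, 1.223, 0.002, 1.539, 1.644], 'eef_pos': [701.822, -40.765, 401.212], 'tcp_rot': [-3.14, 0.006, -0.134], 'contact_force': [-0.009, 0.276, -0.655], 'opening': 1.001}
[316.5 219. ]
[316.6 196.3]
[0.1, -0.07, 18.79] [-0.001, 0.005, -0.0]
```

View pics/w27.png

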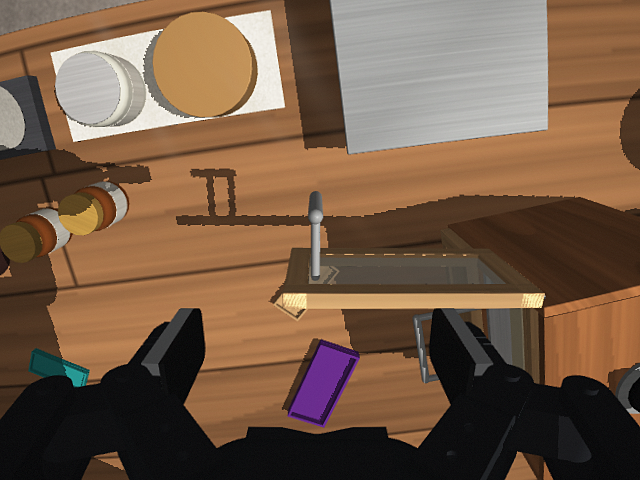

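>>> play_rows(rows=[[0, [0.1, 0, 4], [0, 0, 0]], [0, [0.1, 0, 8], [0, 0, 0]], [0, [0.1, 0, 12], [0, 0, 0]], [0, [0.1, 0, 16], [0, 0, 0]], [0, [0.1, 0, 18.3], [0, 0, 0]], [0, [0.1, 0, 18.6], [0, 0, 0]], [255, [0.1, 0, 18.6], [0, 0, 0]], [255, [0.1, 0, 18.6], [0, 0, 0]], [255, [0.1, 0, 18.6], [0, 0, 0]], [255, [0.1, 0, 18.6], [0, 0, 0]], [255, [0.1, 0, 18.6], [0, 0, 0]], [255, [0.1, 0, 18.6], [0, 0, 0]]], squeeze=40)

```text
clock: 47.85
eef_pos: [703.6, -40.0, 218.3]
tcp_rot: [-3.139, 0.001, -0.134]
contact_force: [0.3, 5.1, 4.4]
opening: 0.144
```

>>> play_rows(rows=[[255, [0, 0, 0], [0, 0, 0]], [255, [0, 0, 0], [0, 0, 0]]])

```text
clock: 48.02
eef_pos: [703.9, -39.6, 218.3]
tcp_rot: [-3.139, 0.001, -0.134]
contact_force: [0.3, 1.7, 5.9]
opening: 0.125
```

Run:
```python
from h import *
s=st()
p=np.array(s['eef_pos']); H=np.array([600.6,-217.]); 
v=p[:2]-H; a0=np.arctan2(v[1],v[0]); print(np.hypot(*v),a0)
T=[]
for a in np.linspace(a0,2.846,25)[1:]:
    q=H+204.3*np.array([np.cos(a),np.sin(a)]); T.append((q[0],q[1],p[2],s['tcp_rot'][2]-a0+a))
rel(T)
```

```text
{'clock': 48.017, 'qpos': [-0.06, 0.488, 1.456, 0.003, 1.198, 1.644], 'eef_pos': [703.862, -39.613, 218.328], 'tcp_rot': [-3.139, 0.001, -0.134], 'contact_force': [0.278, 1.742, 5.938], 'opening': 0.125}
205.2539389166063 1.0436210808868607
[-1.47, -0.45, 0.0] [-0.003, 0.001, -0.075]
[-2.95, -0.87, 0.0] [-0.003, 0.0, -0.15]
[-4.45, -1.18, 0.01] [-0.003, 0.0, -0.225]
[-5.97, -1.38, 0.01] [-0.003, 0.0, -0.3]
[-7.5, -1.47, 0.01] [-0.003, 0.0, -0.375]
[-9.04, -1.44, 0.01] [-0.003, 0.0, -0.451]
[-10.56, -1.29, 0.01] [-0.003, 0.0, -0.526]
[-12.08, -1.03, 0.01] [-0.003, -0.0, -0.601]
[-13.56, -0.66, 0.01] [-0.003, -0.0, -0.676]
[-15.02, -0.17, 0.01] [-0.003, -0.0, -0.751]
[-16.43, 0.42, 0.01] [-0.003, -0.0, -0.826]
[-17.8, 1.11, 0.01] [-0.003, -0.0, -0.901]
[-19.11, 1.91, 0.01] [-0.003, -0.001, -0.976]
[-20.36, 2.8, 0.01] [-0.003, -0.001, -1.051]
[-21.54, 3.78, 0.01] [-0.003, -0.001, -1.126]
[-22.64, 4.85, 0.0] [-0.003, -0.001, -1.202]
[-23.65, 6.0, 0.0] [-0.003, -0.001, -1.277]
[-24.58, 7.22, -0.0] [-0.003, -0.001, -1.352]
[-25.42, 8.51, -0.0] [-0.003, -0.001, -1.427]
[-26.15, 9.86, -0.01] [-0.003, -0.001, -1.502]
[-26.78, 11.25, -0.01] [-0.002, -0.001, -1.577]
[-27.31, 12.7, -0.01] [-0.002, -0.002, -1.652]
[-27.72, 14.17, -0.02] [-0.002, -0.002, -1.727]
[-28.03, 15.68, -0.02] [-0.002, -0.002, -1.802]
```

>>> play_rows(rows=[[255, [-1.5, -0.45, 0], [0, 0, -0.075]], [255, [-2.95, -0.85, 0], [0, 0, -0.15]], [255, [-4.45, -1.15, 0], [0, 0, -0.225]], [255, [-6.0, -1.35, 0], [0, 0, -0.3]], [255, [-7.5, -1.45, 0], [0, 0, -0.375]], [255, [-9.05, -1.4, 0], [0, 0, -0.45]], [255, [-10.55, -1.3, 0], [0, 0, -0.525]], [255, [-12.1, -1.0, 0], [0, 0, -0.6]], [255, [-13.55, -0.65, 0], [0, 0, -0.675]], [255, [-15.0, -0.15, 0], [0, 0, -0.75]], [255, [-16.4, 0.4, 0], [0, 0, -0.825]], [255, [-17.8, 1.1, 0], [0, 0, -0.9]]])

```text
clock: 49.02
eef_pos: [525.7, -28.1, 218.3]
tcp_rot: [3.141, -0.0, 0.77]
contact_force: [4.5, -8.2, 0.7]
opening: 0.125
```

Run:
```python
from h import *
s=st()
p=np.array(s['eef_pos']); H=np.array([600.6,-217.]); 
v=p[:2]-H; a0=np.arctan2(v[1],v[0]); print(np.hypot(*v),a0)
T=[]
for a in np.linspace(a0,2.846,13)[1:]:
    q=H+204.3*np.array([np.cos(a),np.sin(a)]); T.append((q[0],q[1],p[2],s['tcp_rot'][2]-a0+a))
rel(T)
```

```text
{'clock': 49.017, 'qpos': [-0.056, 0.214, 1.857, 0.0, 1.071, 0.744], 'eef_pos': [525.695, -28.121, 218.34], 'tcp_rot': [3.141, -0.0, 0.77], 'contact_force': [4.499, -8.193, 0.744], 'opening': 0.125}
203.18977863761216 1.948345175669472
[-1.39, -0.63, -0.0] [0.0, -0.0, -0.075]
[-2.86, -1.06, -0.0] [0.0, -0.0, -0.15]
[-4.35, -1.37, -0.0] [0.0, -0.0, -0.224]
[-5.87, -1.57, -0.0] [0.0, -0.0, -0.299]
[-7.39, -1.65, -0.0] [0.0, -0.0, -0.374]
[-8.92, -1.63, -0.0] [0.0, -0.0, -0.449]
[-10.44, -1.48, -0.0] [0.0, -0.0, -0.524]
[-11.95, -1.23, -0.0] [0.0, -0.0, -0.598]
[-13.43, -0.86, -0.0] [0.0, -0.0, -0.673]
[-14.88, -0.38, -0.0] [0.0, -0.0, -0.748]
[-16.3, 0.2, -0.0] [0.0, -0.0, -0.823]
[-17.66, 0.89, -0.01] [0.0, -0.0, -0.898]
```

>>> play_rows(rows=[[255, [-1.4, -0.45, 0], [0, 0, -0.075]], [255, [-2.85, -0.9, 0], [0, 0, -0.15]], [255, [-4.35, -1.2, 0], [0, 0, -0.225]], [255, [-5.85, -1.4, 0], [0, 0, -0.3]], [255, [-7.4, -1.45, 0], [0, 0, -0.375]], [255, [-8.9, -1.45, 0], [0, 0, -0.45]], [255, [-10.4, -1.3, 0], [0, 0, -0.525]], [255, [-11.9, -1.05, 0], [0, 0, -0.6]], [255, [-13.4, -0.7, 0], [0, 0, -0.675]], [255, [-14.8, -0.25, 0], [0, 0, -0.75]], [255, [-16.0, 0.25, 0], [0, 0, -0.81]], [255, [-16.5, 0.45, 0], [0, 0, -0.84]]])

```text
clock: 50.02
eef_pos: [411.3, -146.8, 218.4]
tcp_rot: [3.139, 0.001, 1.609]
contact_force: [9.5, -3.9, -5.8]
opening: 0.123
```

Run:
```python
from h import *
s=st()
p=np.array(s['eef_pos']); H=np.array([600.6,-217.]); 
v=p[:2]-H; a0=np.arctan2(v[1],v[0]); print(np.hypot(*v),a0,2.846-a0)
T=[]
for a in (a0+.03,2.846,2.87):
    q=H+204*np.array([np.cos(a),np.sin(a)]); T.append((q[0],q[1],p[2],s['tcp_rot'][2]-a0+a))
rel(T)
```

```text
{'clock': 50.017, 'qpos': [-0.347, 0.067, 2.032, 0.001, 1.039, -0.385], 'eef_pos': [411.298, -146.832, 218.393], 'tcp_rot': [3.139, 0.001, 1.609], 'contact_force': [9.456, -3.95, -5.783], 'opening': 0.123}
201.8883739608179 2.7866265304947673 0.05937346950523281
[-0.49, -0.42, -0.0] [0.003, 0.001, -0.03]
[-1.05, -0.63, -0.0] [0.003, 0.001, -0.059]
[-1.52, -0.78, -0.0] [0.003, 0.001, -0.083]
```

>>> play_rows(rows=[[255, [-0.5, -0.05, 0], [0, 0, -0.03]], [255, [-1.0, -0.2, 0], [0, 0, -0.06]], [255, [-1.3, -0.3, 0], [0, 0, -0.07]], [255, [-1.4, -0.3, 0], [0, 0, -0.075]], [255, [-1.4, -0.3, 0], [0, 0, -0.075]]])

```text
clock: 50.43
eef_pos: [407.4, -158.7, 218.3]
tcp_rot: [-3.141, -0.003, 1.68]
contact_force: [0.6, 2.3, 7.9]
opening: 0.124
```

Run:
```python
from h import *
s=st()
p=np.array(s['eef_pos']); H=np.array([600.6,-217.]); 
v=p[:2]-H; a0=np.arctan2(v[1],v[0]); print(np.hypot(*v),a0,2.846-a0)
```

```text
{'clock': 50.433, 'qpos': [-0.377, 0.071, 2.028, 0.002, 1.044, -0.487], 'eef_pos': [407.395, -158.739, 218.253], 'tcp_rot': [-3.141, -0.003, 1.68], 'contact_force': [0.566, 2.34, 7.868], 'opening': 0.124}
201.79860266701888 2.848713642895234 -0.002713642895233903
```

>>> play_rows(rows=[[255, [-0.2, 0, 0], [0, 0, 0]], [255, [-0.4, 0, 0], [0, 0, 0]], [255, [-0.4, 0, 0], [0, 0, 0]]])

```text
clock: 50.68
eef_pos: [407.3, -159.0, 218.2]
tcp_rot: [-3.14, -0.01, 1.678]
contact_force: [-1.4, 24.3, 15.2]
opening: 0.122
```

Shut against the stop (24 N). Ease off, release, rise.

>>> play_rows(rows=[[255, [0.3, 0, 0], [0, 0, 0]], [120, [0.3, 0, 0], [0, 0, 0]], [60, [0.3, 0, 0], [0, 0, 0]], [60, [0.3, 0, 0], [0, 0, 0]], [60, [0.3, 0, 0], [0, 0, 0]], [60, [0.3, 0, -3], [0, 0, 0]], [60, [0.3, 0, -7], [0, 0, 0]], [60, [0.3, 0, -11], [0, 0, 0]], [60, [0.3, 0, -15], [0, 0, 0]], [60, [0.3, 0, -18], [0, 0, 0]], [60, [0.3, 0, -18], [0, 0, 0]]])

```text
clock: 51.6
eef_pos: [409.7, -161.3, 403.8]
tcp_rot: [3.135, 0.002, 1.68]
contact_force: [0.2, -0.0, 0.4]
opening: 0.761
```

Run:
```python
from h import *
st(); snap('scene','sc9'); snap('top','top9'); snap('wrist','w28'); crop('sc9',120,110,320,280,'sc9c',4);crop('top9',400,160,600,300,'t9',4)
```

```text
{'clock': 51.6, 'qpos': [-0.379, -0.082, 1.765, 0.001, 1.452, -0.489], 'eef_pos': [409.674, -161.283, 403.817], 'tcp_rot': [3.135, 0.002, 1.68], 'contact_force': [0.217, -0.032, 0.399], 'opening': 0.761}
```

View pics/sc9c.png

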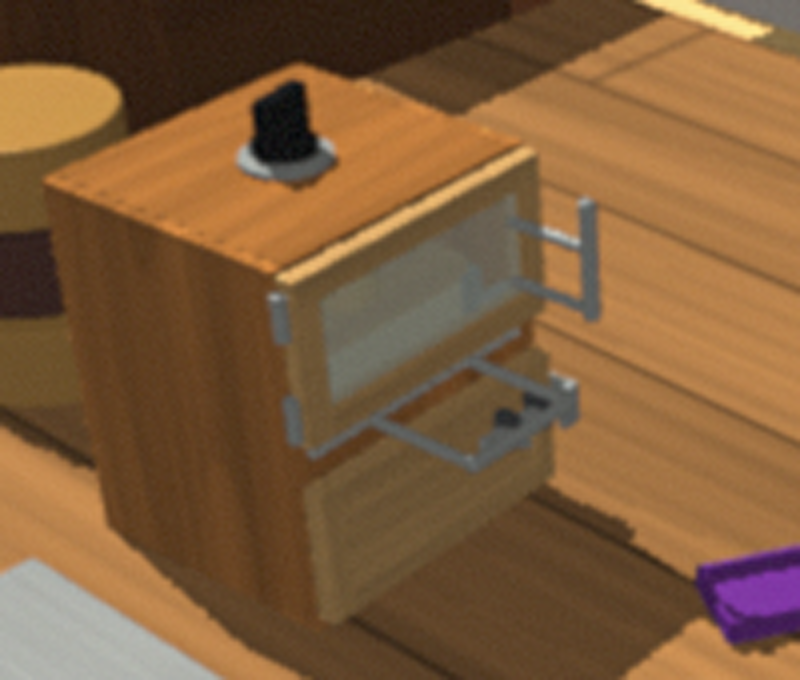

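View pics/w28.png

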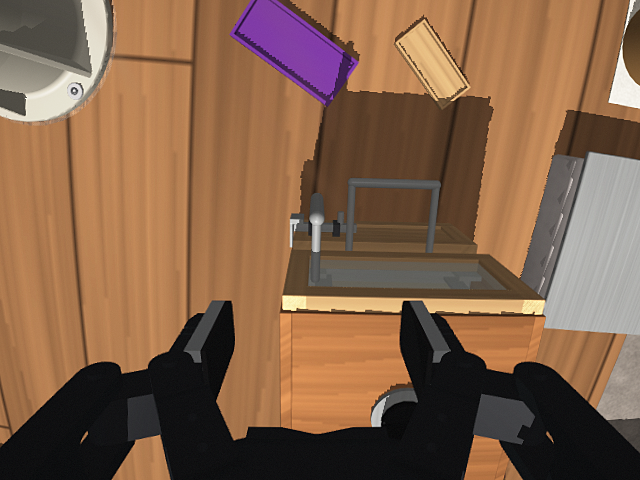

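View pics/top9.png

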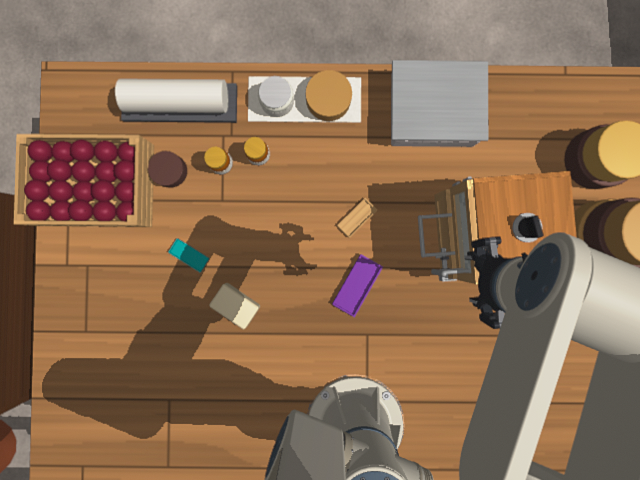

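Run:
```python
from h import *
im=cv2.imread('pics/sc9.png')[160:220,185:265].astype(float)
im=np.clip((im-60)*2-20,0,255).astype(np.uint8)
a=cv2.resize(im,None,fx=8,fy=8,interpolation=cv2.INTER_CUBIC); cv2.imwrite('pics/e9.png',a)
c=load('sc9')[2]
# round predicted at home: pocket shift
p=np.array([487.5+130*.083,-155-130*.9966])
for z in (175,211): print((w2px(c,(p[0],p[1],z))-[185,160])*8)
```

```text
[180.6061318 193.1307241]
[169.65450834  93.06060072]
```

View pics/e9.png

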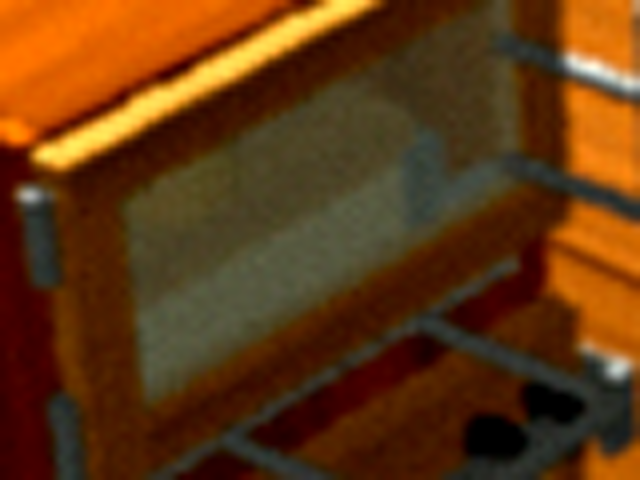

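Run:
```python
from h import *
im,d,c=load('w28');P=cloud(c,d)
m=(np.abs(P[...,2]-257)<6)&(P[...,1]>-235)&(P[...,1]<-190)&(P[...,0]>375)&(P[...,0]<620)
Q=P[m]; xs=Q[:,0]
for x in (400,450,550,590):
    k=np.abs(xs-x)<6; print(x,Q[k][:,1].max().round(1) if k.any() else None)
r.sign_off()
```

```text
400 -219.0
450 -215.3
550 -206.6
590 -203.3
the job is handed in; nothing more can be done
```

The stock is in the cabinet and the job is handed in, finished at about 52 s of the 210 s. I worked in the order asked: top half opened wide, knob freed, and carriage drawn out to its stop. I then loaded the block, the lipped board and the one round cheese that was there, pushed the carriage home, turned the knob tight and shut the top half.

Last checks:
- **Carriage:** it travelled 130 mm back to its stop, and the pull bar showed in the same place as at the start.
- **Knob:** turned until it resisted at 1.35 N m. It reads within about 0.01 rad of its starting tight angle, on the free side.
- **Top half:** pressed to its stop with 24 N, and its outer edge measures at about 0.08 rad, parallel to the cabinet front.
- **Bottom half and other goods:** the bottom half and bolt look unchanged, and no other goods look moved.
- **Load:** before the push, the round stood upright (top at 211 mm) on the level board. With the carriage home, the scene view showed it still upright.

After shutting, the round shows only faintly through the pane, so its final stance is less certain than the rest. No check failed.

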